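# Put the stripped model car's parts in the parts tray

### The arm

A 7-joint arm with a two-finger parallel gripper is mounted at the origin on the work surface. World frame = base frame: x ahead of the robot, y to its left, z up, the work surface at z = 0. Lengths are in m, angles in rad, forces in N, time in s.
With the tool pointing down it reaches from about 0.35 to 0.9 m from the base axis. Payload 7.2 kg.
Tool frame: the origin (TCP) lies on the centre line of the jaws, within the pads' length; the fingertips stand 8 mm ahead of it and the grasp point (between the pads) lies 11 mm behind it; z points along the fingers, y is the direction in which the jaws open and shut (so a half turn about z gives the same grasp; the last joint's range is limited). The gripper opens to 85 mm and grips with 20 to 120 N. Pads are 22 mm wide; open, the fingers measure 114 mm over their backs; the gripper's body (76 mm by 85 mm) begins 54 mm behind the grasp point. The pads swing forward as they close: fully open they stand 13 mm farther back than shut.
Start: joints at [-1.326, 0.411, -0.013, 1.596, 0.006, 1.134, -0.082], TCP at [0.192, 0.595, 0.206] pointing down, gripper open.
Joint ranges: [-2.95, 2.95], [-0.29, 1.99], [-1.47, 1.44], [0.14, 2.54], [-1.03, 4.17], [0.13, 1.85], [-2.86, 2.86]. Speed limits (rad/s): [2.39, 2.39, 3.01, 3.01, 3.14, 3.14, 3.14].

### API

Orientations are given as a rotation vector (axis times angle).
In Python, from workcell import env gives the robot as it stands.
- The arm moves only by the tool apply_moves, never from a script. Its argument "deltas" is a list of rows, each a list of 3 entries, a list of its own where there are three numbers: the shift along the tool's x, y, z in mm, then the turn about the tool's z in rad, then the closure, from -1 (fully open) to 1 (shut). A call has 1 to 12 rows; each row shifts and turns the pose as measured when the row begins, along the tool's axes as they then stand; what a row does not reach is not made up. A row lasts 1/8 s, in which the tool goes at most 62.5 mm and 10.7 degrees, less where a joint would pass 70% of its speed; a pose out of reach is approached as far as the arm can. A call is refused whole if a number of a shift passes 62.5 or a number of a turn 0.188, either way. A call with a gripper value outside its range is refused whole. The fingers move at their own pace and stop on an object; "grip_force" is the grip in N (left out, the last holds). Time passes only in rows, so rows that do not move let the fingers close. It gives the time, the measured TCP pose, the force and the opening at its end, in the units of the state.
- env.state(): the state, without advancing time (a new reading comes with each control period).
- env.capture(name): name is "scene" or "top" or "wrist"; returns (picture, depth): 480x640x3 uint8, red, green, blue; 480x640 float32, m along the optical axis (not along the pixel's ray), 0 where there is no reading.
- env.camera_params(name): a dict with "fx", "fy", "cx", "cy" (pixels), "extrinsics" (4x4, takes a point from world to camera coordinates). Camera axes: x right, y up, looking along -z (the intrinsics and any distortion apply to the point x, -y, -z); pixel columns grow to the right and rows downward; lengths in m; the calibration is good to about 2 mm. A picture is of the moment at which its call begins: read the wrist's pose just before it. camera_params takes no time and is no camera call; for the wrist camera it gives the pose at the moment of the call.
- env.job_done(): hands the job in, once; it reports no verdict.
The state is a dict: "time": time; "joints": joint angles; "qvel": joint speeds; "joint_torque": joint torques, N m; "ee_pos": TCP position; "tcp_rot": TCP orientation; "wrist_force": force on the tool from outside, world axes, zero at the start; "ft_torque": the same for the moment, N m; "gripper_width": finger opening in m.
Only numpy, scipy, OpenCV 4.12 (cv2) and the standard library are available. Lean on these libraries where they do the work, as an engineer would, in place of code of your own. Each camera call takes 0.05 s, during which the arm holds its last target.

### The job

Put the stripped car's bare-metal parts away for priming: lay the body shell, bonnet, door and front bumper right way up in the parts tray, each squarely on its own black outline (either end may point either way). Set them down rather than dropping them, and leave the red bonnet and red door from the other car lying where they are.

Things in the scene. Friction and masses are not known exactly. Their poses are not given: they have to be found in the camera images.
- shell_center (a point): Bare silver metal body shell of a model coupe, upright on the green cutting mat (2 mm thick): 127 mm long (x axis, nose to -x), 53 mm wide (y), 36 mm high, engine bay open, left door missing. Grip it across the width at mid length by its flat upright sides, which end 22 mm up (roof only 38 mm wide). Point: middle of length and width, 18 mm above its underside. 0.11 to 0.23 kg; other parts 15 to 50 g.
- bonnet_center (a point): Bare silver metal bonnet, lying outer face up on the mat: tapering panel 38 mm long (x axis, front to -x; front and rear edges parallel), 36 mm wide at the front and 43 mm at the rear, 7 mm thick, raised centre, two dark vents. Point: its centre, 3.4 mm above its underside.
- door_center (a point): Bare silver metal door, lying outer face up on the mat: panel 38 mm long (x axis; two hinge tabs stick out 3 mm at the -x end), 21 mm wide (y axis; a small look-only mirror juts out 3 mm at the +y edge near the hinge end), 7 mm thick, one corner cut off. Point: its centre, 3.4 mm above its underside.
- bumper_center (a point): Bare silver metal front bumper, standing on the mat as it sits on a car: a bar 53 mm long (y axis), 11 mm deep (x axis, front with dark grille to -x), 13 mm high; the last 7 mm at each end sweep back 3.5 mm more to +x. Point: middle of the straight bar, 6.5 mm above its underside.
- red_bonnet_center (a point): Red painted bonnet of another car, lying on the mat, same shape, size and axes as the bare bonnet. Does not belong: stays where it is. Point: its centre, 3.4 mm above its underside.
- red_door_center (a point): Red painted door of another car, lying on the mat, same shape, size and axes as the bare door. Does not belong: stays where it is. Point: its centre, 3.4 mm above its underside.
- bonnet_place (a point): Blue insert, fixed in the shallow black parts tray: plate 98 x 86 mm (x by y) with a lip 2.5 mm high round its edge and the bonnet's black outline on its floor. Point: centre of the outline on the floor, 6 mm above the bench. A part in place has its axes along this point's axes (or turned half round), its own point above this one.
- door_place (a point): Orange insert, fixed in the shallow black parts tray: plate 98 x 86 mm (x by y) with a lip 2.5 mm high round its edge and the door's black outline on its floor. Point: centre of the outline on the floor, 6 mm above the bench. A part in place has its axes along this point's axes (or turned half round), its own point above this one.
- bumper_place (a point): White insert, fixed in the shallow black parts tray: plate 98 x 86 mm (x by y) with a lip 2.5 mm high round its edge and the bumper's black outline on its floor. Point: centre of the outline on the floor, 6 mm above the bench. A part in place has its axes along this point's axes (or turned half round), its own point above this one.
- shell_place (a point): Long grey insert, fixed in the shallow black parts tray: plate 174 x 98 mm (x by y) with a lip 2.5 mm high round its edge and the shell's black outline on its floor. Point: centre of the outline on the floor, 6 mm above the bench. A part in place has its axes along this point's axes (or turned half round), its own point above this one. The tray's rim (12 mm above the bench) runs along its far side.
There are look-alikes about, which are no part of the job. Of the things like the part that bears door_place, leave any that is brown, green or pink; of the rest the smaller one is meant.

How it is judged:
At the end, for the whole second after the job is handed in: Each bare part lies released, at rest, upright and flat (0.15 rad) on the floor of its own insert (height within 3 mm), centred on its outline within 12 mm and turned along it within 0.3 rad (half a turn does not matter); red bonnet and red door within 20 mm of where they started (horizontal distance between shell_center and shell_place below 0.012 m and z of shell_center in the frame of shell_place between 0.015 and 0.021 m and angle between each of shell_center, bonnet_center, door_center, bumper_center's own z axis and vertical below 0.15 rad and angle between the x axis of shell_center and the x axis of shell_place, either way round below 0.3 rad and linear speed of each of shell, bonnet, door, bumper below 0.02 m/s and horizontal distance between bonnet_center and bonnet_place below 0.012 m and z of bonnet_center in the frame of bonnet_place between 0.0004 and 0.0064 m and angle between the x axis of bonnet_center and the x axis of bonnet_place, either way round below 0.3 rad and horizontal distance between door_center and door_place below 0.012 m and z of door_center in the frame of door_place between 0.0004 and 0.0064 m and angle between the x axis of door_center and the x axis of door_place, either way round below 0.3 rad and horizontal distance between bumper_center and bumper_place below 0.012 m and z of bumper_center in the frame of bumper_place between 0.0035 and 0.0095 m and angle between the x axis of bumper_center and the x axis of bumper_place, either way round below 0.3 rad and distance of each of red_bonnet_center, red_door_center from where it was at the start of the episode below 0.02 m); the robot touches nothing.
It fails at once if a bare part is dropped (falls free at more than 0.7 m/s, a fall of about 25 mm) ((linear speed of shell above 0.7 m/s and contact force between the fingers and shell below 0.05 N) or (linear speed of bonnet above 0.7 m/s and contact force between the fingers and bonnet below 0.05 N) or (linear speed of door above 0.7 m/s and contact force between the fingers and door below 0.05 N) or (linear speed of bumper above 0.7 m/s and contact force between the fingers and bumper below 0.05 N)).
It fails at once if the red bonnet or the red door is moved more than 20 mm (distance of any of red_bonnet_center, red_door_center from where it was at the start of the episode above 0.02 m).
It also fails if it takes over 102 s, if anything falls off the work surface, if the arm or the gripper's body presses on something with over 40 N, if the wrist force passes 120 N, or if a joint passes its speed limit or range.

## Working session

There is one attempt and no reset: what is moved stays moved. The work goes in short steps, Python scripts to look and compute and a tool call to move; the robot and the scene stay as the last step left them, time stands still between calls to the robot, and variables do not carry over. Pictures are saved under pics/ and viewed, and the job is handed in when it is done.

Besides the shell and the picture viewer there is one more tool, called after "Emit:" by a JSON object that holds its "op" and its "data", one argument or row to a line. apply_moves: Moves the arm, as the interface text tells. Its arguments: {"type":"object","properties":{"deltas":{"type":"array","items":{"type":"array"}},"grip_force":{"type":"number"}},"required":["deltas"]}

```bash
ls; mkdir -p pics; python3 - <<'E'
from workcell import env
import cv2,numpy as np
print(env.state())
for n in ["scene","top"]:
    im,d=env.capture(n)
    cv2.imwrite(f"pics/{n}0.png",im[:,:,::-1]); np.savez(f"{n}0.npz",im=im,d=d)
    p=env.camera_params(n); print(n,p)
E
```

```text
pics
{'time': 0.0, 'joints': array([-1.32621435,  0.41194841, -0.01269242,  1.59705346,  0.00559588,
        1.13428684, -0.08221211]), 'qvel': array([ 0.00070871, -0.00075496,  0.00021351,  0.00061607, -0.00060473,
       -0.00202028,  0.00048858]), 'joint_torque': array([ 7.64646156e-04, -6.00631642e+01,  6.82383534e-01, -2.99407947e+01,
        1.38963904e-02,  1.06332623e-02,  1.26472832e-07]), 'ee_pos': array([0.19220319, 0.59414505, 0.20551913]), 'tcp_rot': array([-4.89305926e-01, -3.10311334e+00,  2.59923338e-03]), 'wrist_force': array([-0.65366907, -0.08670756, -0.26041017]), 'ft_torque': array([ 0.04388463, -0.04830263, -0.00062819]), 'gripper_width': 0.08541815504406164}
scene {'fx': 582.0793293060384, 'fy': 582.0793293060384, 'cx': 322.9283557518765, 'cy': 234.25532818457765, 'extrinsics': array([[-0.3744002 ,  0.92715767, -0.01425322,  0.25645671],
       [-0.62777992, -0.24213442,  0.73977246,  0.24623979],
       [ 0.68243451,  0.28591884,  0.67270614, -1.45867154],
       [ 0.        ,  0.        ,  0.        ,  1.        ]])}
top {'fx': 612.1805588853789, 'fy': 612.1805588853789, 'cx': 318.6553906473892, 'cy': 242.10111795690818, 'extrinsics': array([[ 0.00968553, -0.99988562,  0.01161602, -0.09181702],
       [ 0.9813457 ,  0.01173523,  0.19189293, -0.49938341],
       [-0.1920073 ,  0.00954075,  0.98134712, -1.19500389],
       [ 0.        ,  0.        ,  0.        ,  1.        ]])}
```

View pics/scene0.png

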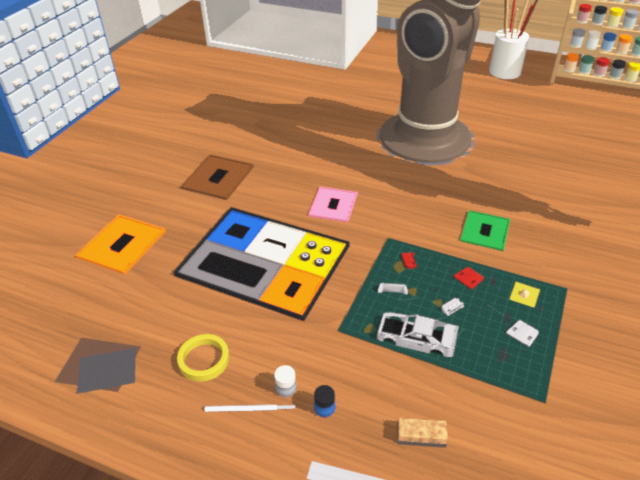

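View pics/top0.png

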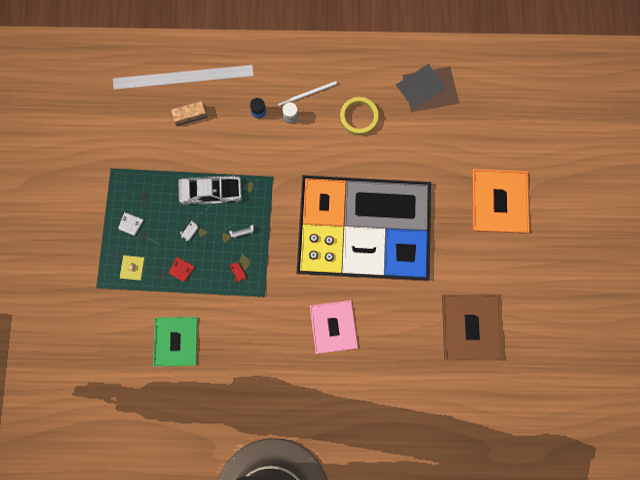

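The tray's orange insert (324,202 in the top view) is smaller than the loose orange plate (500,201), so it is the door place. The bare parts are the shell (210,190), bonnet (131,224), door (189,231) and bumper (242,232). The red decoys are at (181,270) and (238,271).

```bash
python3 - <<'E'
import cv2,numpy as np
im=np.load('top0.npz')['im'][:,:,::-1]
cv2.imwrite('pics/mat.png',cv2.resize(im[160:300,90:280],None,fx=4,fy=4,interpolation=cv2.INTER_CUBIC))
cv2.imwrite('pics/tray.png',cv2.resize(im[170:285,290:440],None,fx=5,fy=5,interpolation=cv2.INTER_CUBIC))
E
```

```text
(no output)
```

View pics/mat.png

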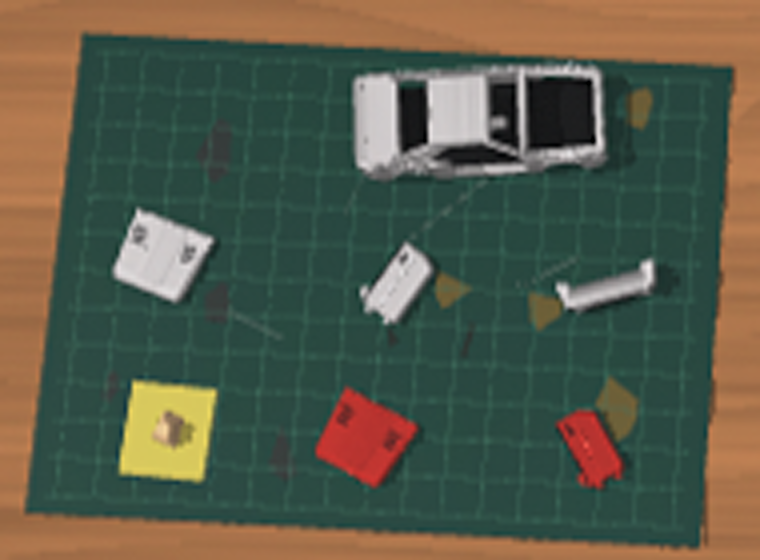

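View pics/tray.png

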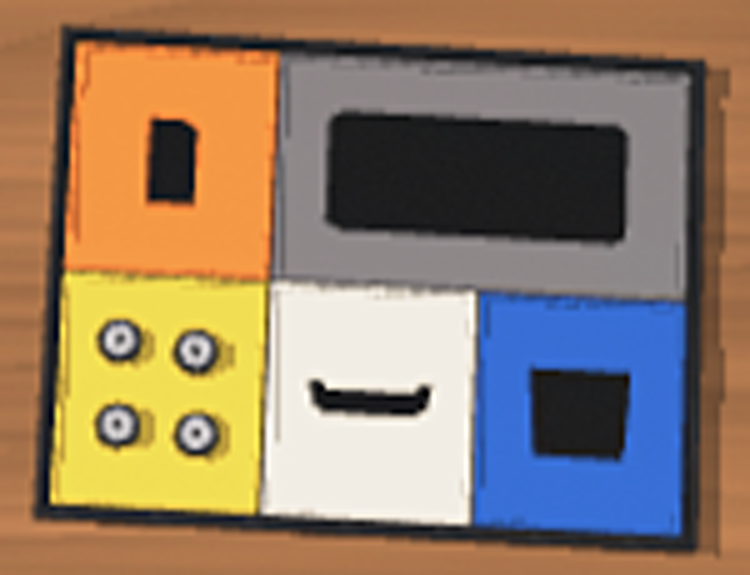

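```bash
cat > h.py <<'E'
import cv2,numpy as np
from workcell import env
def ray(P,uv,z):
    uv=np.asarray(uv,float).reshape(-1,2); E=P['extrinsics']; R=E[:3,:3]; c=-R.T@E[:3,3]
    d=np.c_[(uv[:,0]-P['cx'])/P['fx'],-(uv[:,1]-P['cy'])/P['fy'],-np.ones(len(uv))]@R
    s=(z-c[2])/d[:,2]
    return c+d*s[:,None]
def comp(P,mask,z,amin=20,amax=1e9):
    out=[]
    cs,_=cv2.findContours(mask.astype(np.uint8),cv2.RETR_EXTERNAL,cv2.CHAIN_APPROX_NONE)
    for c in cs:
        a=cv2.contourArea(c)
        if amin<a<amax:
            w=ray(P,c,z)[:,:2]*1000
            r=cv2.minAreaRect(w.astype(np.float32))
            out.append((a,c.reshape(-1,2).mean(0),r,w))
    return out
E
python3 - <<'E'
from h import *
im=np.load('top0.npz')['im']; P=env.camera_params('top')
R=P['extrinsics'][:3,:3];print('cam',-R.T@P['extrinsics'][:3,3])
hsv=cv2.cvtColor(im,cv2.COLOR_RGB2HSV); h,s,v=[hsv[...,i].astype(int) for i in range(3)]
def show(n,m,box,z,amin=20):
    M=np.zeros_like(m); x0,x1,y0,y1=box; M[y0:y1,x0:x1]=m[y0:y1,x0:x1]
    for a,c,r,w in comp(P,M,z,amin): print(n,a,c.round(1),'ctr',np.round(r[0],1),'size',np.round(r[1],1),'ang',round(r[2],1))
blk=(v<60)
for n,b in dict(door=(308,340,182,222),shell=(349,424,185,225),bumper=(346,381,235,265),bonnet=(390,424,238,270)).items(): show('place '+n,blk,b,.006)
# inserts
bar=(s<60)&(v>110)
show('bar',bar,(108,270,165,285),.007)
red=((h<8)|(h>172))&(s>140)&(v>90)
show('red',red,(108,270,240,290),.007)
print(hsv[205,350],hsv[190,210],hsv[232,242])
E
```

```text
cam [ 0.26150759 -0.07454491  1.26960832]
place door 111.0 [324.  201.9] ctr [597.1 -97.4] size [33.1 17.1] ang 0.4
place shell 1281.5 [385.2 205.1] ctr [ 591.1 -227.1] size [125.6  50.8] ang 87.5
place bumper 59.0 [363.5 249.8] ctr [ 494.1 -181.9] size [46.6 10.6] ang 85.4
place bonnet 266.5 [405.7 252. ] ctr [ 489.3 -269.9] size [38.1 35.3] ang 86.8
bar 98.0 [241.8 231.3] ctr [530.4  75.4] size [15.2 52.4] ang 17.1
bar 160.5 [188.2 231.1] ctr [530.8 187.6] size [24.5 40.8] ang 56.7
bar 330.5 [129.5 223.2] ctr [543.5 311.8] size [43.6 39.2] ang 68.7
bar 1349.0 [209.5 191.2] ctr [619.6 147.8] size [ 59.9 132.1] ang 3.9
red 157.5 [237.4 272. ] ctr [443.9  82. ] size [40.7 23. ] ang 27.7
red 331.0 [180.5 268.8] ctr [447.9 199.9] size [43.  38.5] ang 61.3
[175  11 142] [170   4 209] [174   7 191]
```

```bash
cat >> h.py <<'E'
from scipy.spatial.transform import Rotation as Ro
def go(x,y,z,yaw=None):
    """remaining shift in tool axes (mm), turn rad; yaw (deg) of tool y in world"""
    s=env.state(); R=Ro.from_rotvec(s['tcp_rot']).as_matrix()
    p=s['ee_pos']*1000; cur=np.degrees(np.arctan2(R[1,1],R[0,1]))
    d=R.T@(np.array([x,y,z])-p)
    t=0 if yaw is None else -((yaw-cur+180)%360-180)
    print('t',round(s['time'],2),'p',p.round(1),'yaw',round(cur,1),'tilt',round(np.degrees(np.arccos(-R[2,2])),2),'w',round(s['gripper_width']*1000,1),'F',s['wrist_force'].round(1),'j7',round(s['joints'][6],2))
    print('  shift',d.round(1),'turn',round(np.radians(t),3))
def grab(n,tag):
    P=env.camera_params(n); im,d=env.capture(n); cv2.imwrite(f'pics/{tag}.png',im[:,:,::-1]); np.savez(f'{tag}.npz',im=im,d=d,**P); return P,im,d
E
```

Emit:
{"op": "apply_moves", "data": {
  "deltas": [
    [[0,0,0],0.18,-1],
    [[0,0,0],0.18,-1],
    [[0,0,0],0.18,-1],
    [[0,0,0],0.18,-1],
    [[0,0,0],0.18,-1],
    [[0,0,0],0.18,-1],
    [[0,0,0],0.18,-1],
    [[0,0,0],0.18,-1],
    [[0,0,0],0.18,-1]
  ],
  "grip_force": 30
}}

```text
time: 1.23
ee_pos: [0.1914, 0.5912, 0.201]
tcp_rot: [2.625, 1.713, -0.012]
wrist_force: [-0.1, -0.1, -0.5]
gripper_width: 0.0852
```

```bash
python3 -c "
from h import *
go(543.5,311.8,200,-22)"
```

```text
t 1.23 p [191.4 591.2 201. ] yaw -23.7 tilt 0.6 w 85.2 F [-0.1 -0.1 -0.5] j7 -1.62
  shift [-114.   434.8    2.9] turn -0.03
```

Emit:
{"op": "apply_moves", "data": {
  "deltas": [
    [[-14,54,0],0,-1],
    [[-14,54,0],0,-1],
    [[-14,54,0],0,-1],
    [[-14,54,0],0,-1],
    [[-14,54,0],0,-1],
    [[-14,54,0],0,-1],
    [[-14,54,0],0,-1],
    [[-14,54,0],0,-1],
    [[0,0,0],0,-1]
  ]
}}

```text
time: 2.35
ee_pos: [0.549, 0.3057, 0.1989]
tcp_rot: [2.621, 1.714, -0.02]
wrist_force: [-0.9, 0.2, -0.3]
gripper_width: 0.0853
```

```bash
python3 -c "
from h import *
go(543.5,311.8,200,-22)
grab('wrist','w1')"
```

```text
t 2.35 p [549.  305.7 198.9] yaw -23.6 tilt 0.94 w 85.3 F [-0.9  0.2 -0.3] j7 -0.82
  shift [ 3.3 -7.5 -1.2] turn -0.028
```

View pics/w1.png

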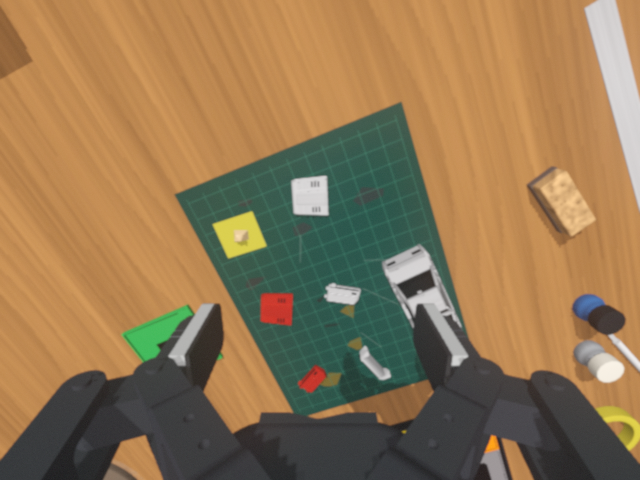

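The wrist view shows the bonnet at (310,196), the door at (343,294), the bumper at (374,362) and the shell at (420,285). I'll measure them from here.

```bash
cat >> h.py <<'E'
def load(tag):
    f=np.load(tag+'.npz'); return {k:f[k] for k in ['fx','fy','cx','cy','extrinsics']},f['im'],f['d']
def bare(im):
    hsv=cv2.cvtColor(im,cv2.COLOR_RGB2HSV); h,s,v=[hsv[...,i].astype(int) for i in range(3)]
    return (s<60)&(v>110)
def redm(im):
    hsv=cv2.cvtColor(im,cv2.COLOR_RGB2HSV); h,s,v=[hsv[...,i].astype(int) for i in range(3)]
    return ((h<8)|(h>172))&(s>140)&(v>90)
def box(m,x0,x1,y0,y1):
    M=np.zeros_like(m); M[y0:y1,x0:x1]=m[y0:y1,x0:x1]; return M
def show(n,P,m,z,amin=20):
    for a,c,r,w in comp(P,m,z,amin): print(n,a,c.round(1),'ctr',np.round(r[0],1),'size',np.round(r[1],1),'ang',round(r[2],1))
E
python3 -c "
from h import *
P,im,d=load('w1'); print({k:P[k] for k in ['fx','cx','cy']}); R=P['extrinsics'][:3,:3]; print('cam',-R.T@P['extrinsics'][:3,3],'axis',-R[2])
show('bar',P,box(bare(im),270,410,170,385),.007)
show('red',P,box(redm(im),250,340,280,395),.007)
for u,v in [(310,196),(278,309),(343,294)]: print(d[v,u])
"
```

```text
{'fx': array(335.02443406), 'cx': array(318.00017461), 'cy': array(237.74078473)}
cam [0.58202529 0.38455903 0.36477202] axis [-0.13477172 -0.31042486 -0.94099574]
bar 439.0 [373.8 364.2] ctr [526.7  76. ] size [20.  63.8] ang 15.5
bar 588.5 [341.9 293.6] ctr [528.2 189.3] size [26.9 43.4] ang 54.6
bar 912.5 [400.5 283.1] ctr [591.1 172.1] size [96.8 31.5] ang 71.5
bar 1378.5 [310.4 195.7] ctr [541.6 314.9] size [44.2 40.8] ang 66.9
red 386.5 [312.1 379.1] ctr [443.3  85.7] size [42.4 24.2] ang 27.9
red 904.5 [276.8 307.9] ctr [447.1 202.8] size [44.5 37.9] ang 63.0
0.3617681
0.40926477
0.40208128
```

Emit:
{"op": "apply_moves", "data": {
  "deltas": [
    [[1,-7,50],-0.02,-0.3],
    [[0,0,50],0,-0.3],
    [[0,0,50],0,-0.3],
    [[0,0,10],0,-0.3],
    [[0,0,0],0,-0.3]
  ]
}}

```text
time: 3.02
ee_pos: [0.535, 0.318, 0.0357]
tcp_rot: [2.598, 1.76, -0.019]
wrist_force: [-1.4, -0.5, 1.0]
gripper_width: 0.0554
```

```bash
python3 -c "
from h import *
go(542.5,313.5,35,-22.5)
grab('wrist','w2')"
```

```text
t 3.02 p [535.  318.   35.7] yaw -21.8 tilt 0.73 w 55.4 F [-1.4 -0.5  1. ] j7 -0.74
  shift [-1.4  8.7  0.6] turn 0.013
```

View pics/w2.png

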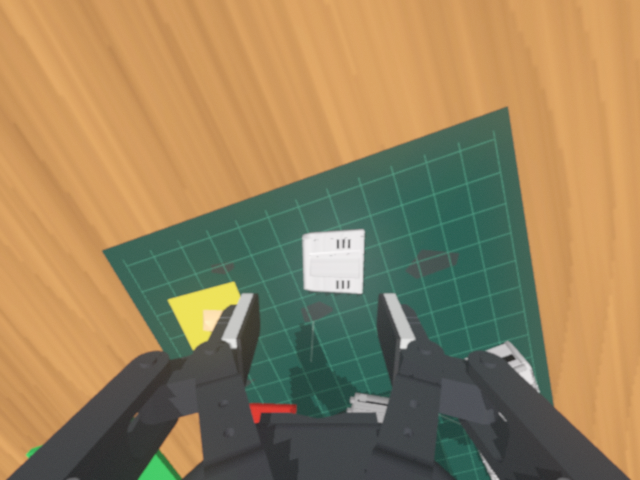

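```bash
python3 -c "
from h import *
P,im,d=load('w2')
show('bar',P,box(bare(im),290,380,220,300),.007)
"
```

```text
bar 3814.5 [334.1 261. ] ctr [542.1 314.2] size [45.5 39.7] ang 68.7
```

Emit:
{"op": "apply_moves", "data": {
  "deltas": [
    [[-1,8,0],0,-0.2],
    [[0,0,10],0,-0.2],
    [[0,0,11],0,-0.2],
    [[0,0,0],0,-0.2]
  ]
}}

```text
time: 3.58
ee_pos: [0.5451, 0.3155, 0.0183]
tcp_rot: [2.599, 1.761, -0.007]
wrist_force: [-0.9, 0.5, 0.7]
gripper_width: 0.0511
```

```bash
python3 -c "
from h import *
go(542.2,314,11,-21.5)
grab('wrist','w3')"
```

```text
t 3.58 p [545.1 315.5  18.3] yaw -21.8 tilt 0.29 w 51.1 F [-0.9  0.5  0.7] j7 -0.72
  shift [-2.5 -2.1  7.3] turn -0.004
```

View pics/w3.png

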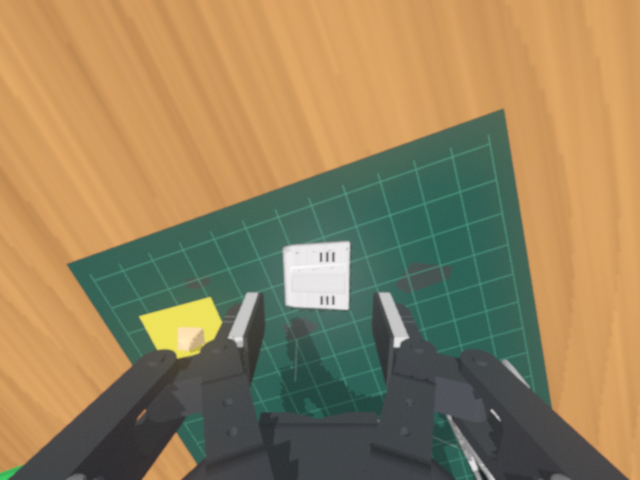

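Emit:
{"op": "apply_moves", "data": {
  "deltas": [
    [[-2.5,-2,3],0,-0.1],
    [[0,0,4],0,-0.1],
    [[0,0,0],0,-0.1]
  ]
}}

```text
time: 4.0
ee_pos: [0.5423, 0.314, 0.0114]
tcp_rot: [2.599, 1.761, -0.006]
wrist_force: [-0.5, 0.6, 1.0]
gripper_width: 0.0469
```

```bash
python3 -c "
from h import *
go(542.2,314,10,-21.5)
P,im,d=grab('wrist','w4')
show('bar',P,box(bare(im),275,365,230,325),.007)
s=env.state()['ee_pos']
E=P['extrinsics']; 
for dz in (0,-.008): 
  c=E[:3,:3]@(s+[0,0,dz])+E[:3,3]; print(P['cx']+P['fx']*c[0]/-c[2],P['cy']-P['fy']*c[1]/-c[2])
"
```

```text
t 4.0 p [542.3 314.   11.4] yaw -21.8 tilt 0.26 w 46.9 F [-0.5  0.6  1. ] j7 -0.72
  shift [-0.1 -0.1  1.4] turn -0.004
bar 4742.0 [321.2 276.3] ctr [542.1 314.1] size [45.5 39.6] ang 68.8
320.43739510866345 281.7579511280319
320.34325977873675 275.4707336878024
```

View pics/w4.png

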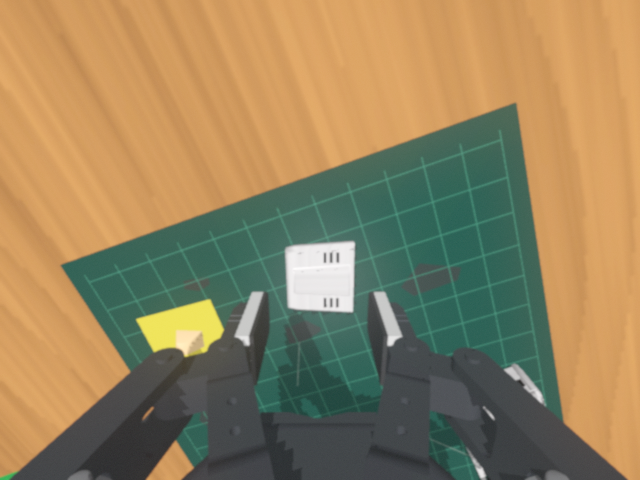

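```bash
python3 -c "
from h import *
P,im,d=load('w4'); E=P['extrinsics']
for u,v in [(260,296),(252,320),(266,310),(255,300),(244,340),(378,297),(388,320),(385,300),(395,340),(320,275)]:
  z=d[v,u]; c=np.array([(u-P['cx'])/P['fx']*z,-(v-P['cy'])/P['fy']*z,-z]); w=E[:3,:3].T@(c-E[:3,3]); s=env.state(); R=Ro.from_rotvec(s['tcp_rot']).as_matrix()
  print(u,v,z,(R.T@(w-s['ee_pos'])*1000).round(1))
"
```

```text
260 296 0.14963268 [  9.8 -27.2 -33.9]
252 320 0.12979694 [ 10.6 -26.9 -54.5]
266 310 0.14964141 [  3.8 -24.6 -35.9]
255 300 0.14453 [ 10.6 -28.5 -39. ]
244 340 0.121223725 [  8.6 -28.1 -64.3]
378 297 0.14755222 [ 10.3  25.1 -35.9]
388 320 0.12825441 [ 11.4  25.5 -55.9]
385 300 0.14458205 [ 10.5  27.6 -38.9]
395 340 0.11521391 [ 12.2  25.2 -69.4]
320 275 0.18621387 [ 2.9 -0.2  2.5]
```

```bash
python3 -c "
from h import *
P,im,d=grab('scene','s1')
s=env.state()['ee_pos'];E=P['extrinsics']
for dz in (0,-.008):
  c=E[:3,:3]@(s+[0,0,dz])+E[:3,3]; print(P['cx']+P['fx']*c[0]/-c[2],P['cy']-P['fy']*c[1]/-c[2])
cv2.imwrite('pics/s1c.png',cv2.resize(im[230:380,430:600,::-1],None,fx=4,fy=4,interpolation=cv2.INTER_CUBIC))
"
```

```text
525.2863365342265 329.2866771291557
524.2596629884844 332.2316500884872
```

View pics/s1c.png

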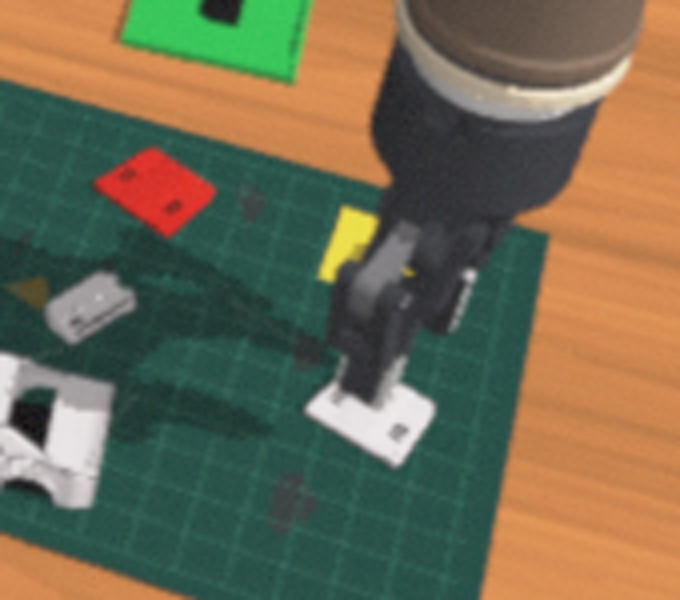

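The wrist depth and the scene view both put the visible fingertips about 34 mm behind the TCP, not 8 mm ahead as the text says. I'll go down in small steps while watching the force.

Emit:
{"op": "apply_moves", "data": {
  "deltas": [
    [[0,0,3],0,-0.1],
    [[0,0,0],0,-0.1]
  ]
}}

```text
time: 4.35
ee_pos: [0.5427, 0.3142, 0.0087]
tcp_rot: [2.599, 1.761, -0.005]
wrist_force: [-1.0, 1.1, -0.3]
gripper_width: 0.0467
```

```bash
python3 -c "
from h import *
go(542.2,314,6,-21.5)
P,im,d=grab('wrist','w5')
E=P['extrinsics']; s=env.state(); R=Ro.from_rotvec(s['tcp_rot']).as_matrix()
# all finger points ahead
v,u=np.mgrid[0:480,0:640]; z=d
c=np.stack([(u-P['cx'])/P['fx']*z,-(v-P['cy'])/P['fy']*z,-z],-1); w=(c-E[:3,3])@E[:3,:3]
t=(w-s['ee_pos'])@R*1000
m=(d>0)&(abs(t[...,0])<14)&(abs(t[...,1])<60)&(t[...,2]<0)
print(len(t[m]), np.sort(t[m][:,2])[-20:].round(1))
mm=m&(t[...,2]>-50)
for k in range(-50,0,4):
  q=m&(t[...,2]>k)&(t[...,2]<=k+4)
  if q.any(): print(k,q.sum(),t[q][:,:2].min(0).round(),t[q][:,:2].max(0).round())
"
```

```text
t 4.35 p [542.7 314.2   8.7] yaw -21.8 tilt 0.22 w 46.7 F [-1.   1.1 -0.3] j7 -0.72
  shift [-0.4 -0.4  2.7] turn -0.004
41048 [-0. -0. -0. -0. -0. -0. -0. -0. -0. -0. -0. -0. -0. -0. -0. -0. -0. -0.
 -0. -0.]
-50 477 [-12. -38.] [11. 36.]
-46 441 [-11. -38.] [11. 36.]
-42 407 [-11. -38.] [11. 36.]
-38 357 [-12. -37.] [11. 36.]
-34 240 [-12. -36.] [11. 34.]
-30 86 [ -9. -31.] [10. 29.]
-2 691 [-14. -18.] [14. 17.]
```

Emit:
{"op": "apply_moves", "data": {
  "deltas": [
    [[0,0,8],0,-0.1],
    [[0,0,8],0,-0.1],
    [[0,0,4],0,-0.1],
    [[0,0,0],0,-0.1]
  ]
}}

```text
time: 4.9
ee_pos: [0.5426, 0.3141, -0.013]
tcp_rot: [2.599, 1.761, -0.005]
wrist_force: [0.1, -0.2, 0.1]
gripper_width: 0.047
```

```bash
cat >> h.py <<'E'
def tips(tag):
    P,im,d=grab('wrist',tag)
    E=P['extrinsics']; s=env.state(); R=Ro.from_rotvec(s['tcp_rot']).as_matrix()
    v,u=np.mgrid[0:480,0:640]; z=d
    c=np.stack([(u-P['cx'])/P['fx']*z,-(v-P['cy'])/P['fy']*z,-z],-1); w=(c-E[:3,3])@E[:3,:3]
    t=(w-s['ee_pos'])@R*1000
    dark=(abs(t[...,0])<14)&(d>0)&(abs(t[...,1])<60)
    for k in range(-40,12,4):
      q=dark&(t[...,2]>k)&(t[...,2]<=k+4)&(im.max(2)<240)
      if q.any(): print(k,q.sum(),t[q][:,:2].min(0).round(),t[q][:,:2].max(0).round(), 'worldz',w[q][:,2].min().round(4))
    return P,im,d
E
python3 -c "
from h import *
go(542.2,314,-20,-21.5)
tips('w6')"
```

```text
t 4.9 p [542.6 314.1 -13. ] yaw -21.7 tilt 0.24 w 47.0 F [ 0.1 -0.2  0.1] j7 -0.71
  shift [-0.2 -0.3  7. ] turn -0.004
-40 385 [-12. -38.] [11. 36.] worldz 0.0232
-36 313 [-12. -37.] [11. 34.] worldz 0.0192
-32 162 [-11. -31.] [11. 29.] worldz 0.0152
-28 18 [ -4. -25.] [ 8. 23.] worldz 0.0139
-24 3049 [-14. -19.] [14. 18.] worldz 0.0071
-20 348 [-14. -54.] [14. 57.] worldz 0.0031
-16 6087 [-14. -60.] [14. 60.] worldz -0.0002
```

View pics/w6.png

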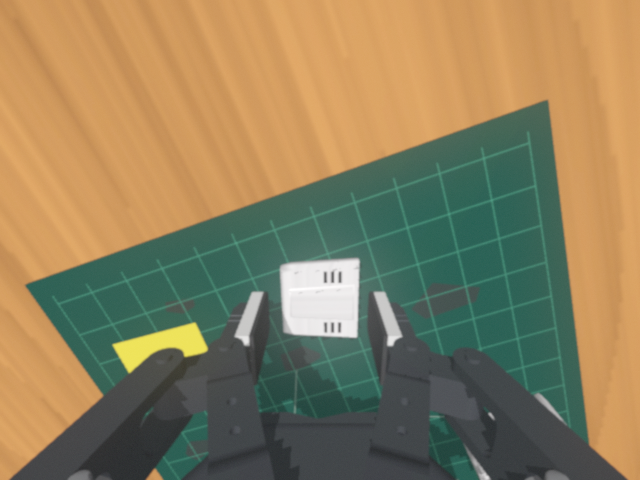

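Emit:
{"op": "apply_moves", "data": {
  "deltas": [
    [[0,0,4],0,-0.08],
    [[0,0,4],0,-0.08],
    [[0,0,0],0,-0.08]
  ]
}}

```text
time: 5.32
ee_pos: [0.5429, 0.3142, -0.021]
tcp_rot: [2.599, 1.761, -0.004]
wrist_force: [-0.1, 0.7, 0.0]
gripper_width: 0.0462
```

```bash
python3 -c "
from h import *
go(542.2,314,-24,-21.5)
tips('w7')"
```

```text
t 5.33 p [542.9 314.2 -21. ] yaw -21.7 tilt 0.21 w 46.2 F [-0.1  0.7  0. ] j7 -0.7
  shift [-0.5 -0.5  3. ] turn -0.004
-40 372 [-11. -38.] [11. 35.] worldz 0.0151
-36 318 [-11. -37.] [11. 34.] worldz 0.0111
-32 3672 [-14. -31.] [14. 28.] worldz 0.0071
-28 355 [-14. -59.] [14. 60.] worldz 0.0031
-24 5990 [-14. -60.] [14. 60.] worldz -0.0004
```

View pics/w7.png

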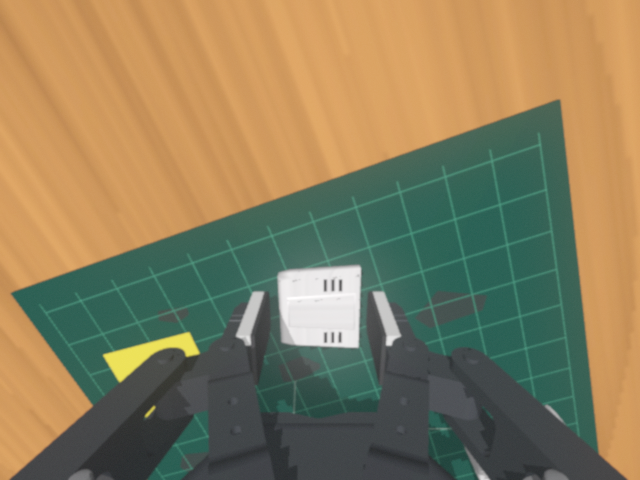

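Emit:
{"op": "apply_moves", "data": {
  "deltas": [
    [[0,0,2],0,-0.08],
    [[0,0,0],0,0.2],
    [[0,0,0],0,0.4],
    [[0,0,0],0,0.4],
    [[0,0,0],0,0.4],
    [[0,0,0],0,0.4]
  ],
  "grip_force": 30
}}

```text
time: 6.12
ee_pos: [0.5433, 0.3144, -0.0226]
tcp_rot: [2.599, 1.761, -0.003]
wrist_force: [-0.2, 0.2, -0.1]
gripper_width: 0.0368
```

```bash
python3 -c "
from h import *
go(542.2,314,-24,-21.5)
tips('w8')"
```

```text
t 6.12 p [543.3 314.4 -22.6] yaw -21.8 tilt 0.17 w 36.8 F [-0.2  0.2 -0.1] j7 -0.7
  shift [-0.8 -0.8  1.4] turn -0.004
-40 367 [-11. -33.] [11. 31.] worldz 0.0133
-36 694 [-14. -32.] [14. 31.] worldz 0.0093
-32 3606 [-14. -26.] [14. 24.] worldz 0.0053
-28 4689 [-14. -60.] [14. 60.] worldz 0.0013
-24 1455 [-14. -60.] [14. 60.] worldz -0.0001
```

View pics/w8.png

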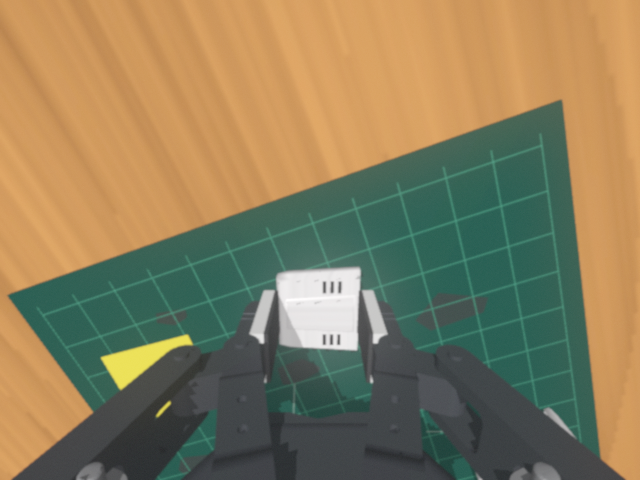

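Emit:
{"op": "apply_moves", "data": {
  "deltas": [
    [[0,0,-5],0,0.4],
    [[0,0,-8],0,0.4],
    [[0,0,0],0,0.4]
  ]
}}

```text
time: 6.55
ee_pos: [0.5435, 0.3145, -0.0084]
tcp_rot: [2.599, 1.761, -0.002]
wrist_force: [0.5, 0.8, -0.6]
gripper_width: 0.0369
```

```bash
python3 -c "
from h import *
go(489.3,-269.9,120,-3)
P,im,d=grab('wrist','w9'); print(d[300,320])"
```

```text
t 6.55 p [543.5 314.5  -8.4] yaw -21.8 tilt 0.16 w 36.9 F [ 0.5  0.8 -0.6] j7 -0.71
  shift [-563.2  166.5 -126.8] turn -0.327
0.15323822
```

View pics/w9.png

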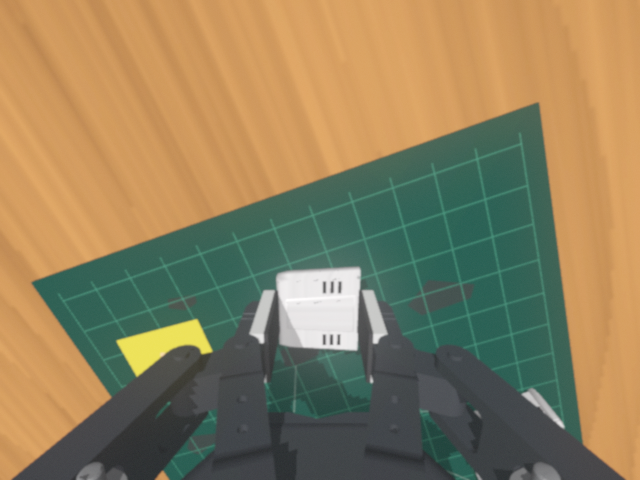

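Emit:
{"op": "apply_moves", "data": {
  "deltas": [
    [[0,0,-50],0,0.4],
    [[0,0,-50],-0.17,0.4],
    [[0,0,0],-0.16,0.4],
    [[-40,0,0],0,0.4],
    [[-50,0,0],0,0.4],
    [[-50,-4,0],0,0.4],
    [[-50,-4,0],0,0.4],
    [[-50,-4,0],0,0.4],
    [[-50,-4,0],0,0.4],
    [[-50,-4,0],0,0.4],
    [[0,0,0],0,0.4]
  ]
}}

```text
time: 7.98
ee_pos: [0.5092, -0.0335, 0.0955]
tcp_rot: [2.259, 2.178, 0.0]
wrist_force: [0.1, 0.8, -1.0]
gripper_width: 0.0371
```

```bash
python3 -c "
from h import *
go(489.3,-269.9,120,-3)
P,im,d=grab('wrist','w10')"
```

```text
t 7.97 p [509.2 -33.5  95.5] yaw -2.1 tilt 0.22 w 37.1 F [ 0.1  0.8 -1. ] j7 0.12
  shift [-237.   -11.2  -23.9] turn 0.016
```

View pics/w10.png

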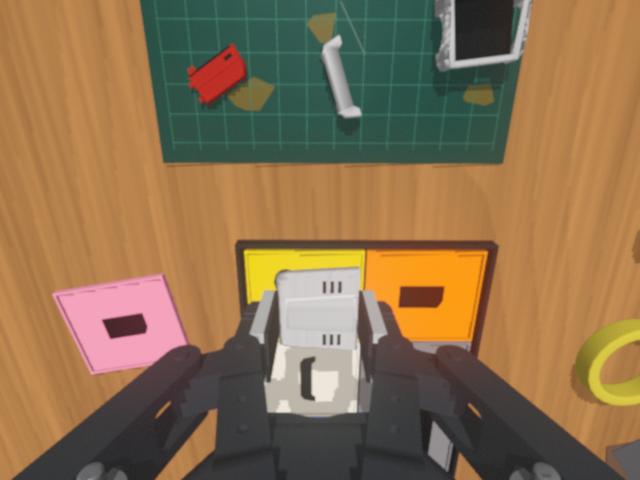

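Emit:
{"op": "apply_moves", "data": {
  "deltas": [
    [[-50,-2,0],0,0.4],
    [[-50,-2,0],0,0.4],
    [[-50,-2,-20],0,0.4],
    [[-50,-2,0],0,0.4],
    [[-20,-1,0],0,0.4],
    [[-10,-1,0],0,0.4],
    [[0,0,0],0,0.4]
  ]
}}

```text
time: 8.9
ee_pos: [0.4984, -0.2552, 0.1151]
tcp_rot: [2.238, 2.203, 0.008]
wrist_force: [0.3, 0.1, -0.2]
gripper_width: 0.037
```

```bash
python3 -c "
from h import *
go(489.3,-269.9,120,-3)
P,im,d=grab('wrist','w11')"
```

```text
t 8.9 p [ 498.4 -255.2  115.1] yaw -0.9 tilt 0.3 w 37.0 F [ 0.3  0.1 -0.2] j7 0.59
  shift [-14.9  -8.9  -4.9] turn 0.037
```

View pics/w11.png

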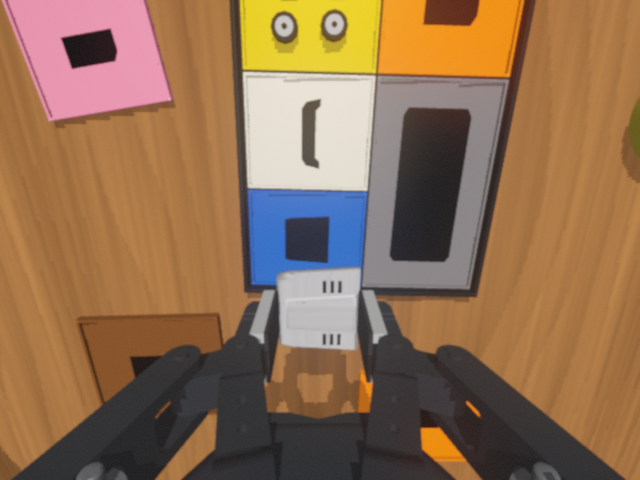

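This view shows the blue outline at (307,240), the bumper outline at (311,134), the shell outline at (429,185) and part of the door outline. I'll measure the places here.

```bash
python3 -c "
from h import *
P,im,d=load('w11')
b=im.max(2)<70
for n,bx in dict(bonnet=(270,345,205,272),bumper=(290,335,90,180),shell=(385,475,95,270)).items(): show(n,P,box(b,*bx),.006)
P,im,d=load('w10'); b=im.max(2)<70
show('door',P,box(b,385,460,275,320),.006); show('bump',P,box(b,290,330,345,405),.006)
"
```

```text
bonnet 1507.0 [307.1 238.7] ctr [ 487.4 -267.4] size [38.1 34.3] ang 87.3
shell 8858.5 [428.5 181.8] ctr [ 589.3 -225.9] size [126.   51.5] ang 87.5
bump 124.0 [305.8 386. ] ctr [ 489.9 -187.6] size [ 8.9 30.4] ang 7.0
bump 22.0 [304.5 367.8] ctr [ 491.  -164.8] size [12.5  5.6] ang 87.3
```

```bash
python3 -c "
from h import *
go(488.3,-268.6,0,-2.7)"
```

```text
t 8.95 p [ 498.6 -254.3  115. ] yaw -0.8 tilt 0.31 w 36.8 F [ 1.2  0.6 -0.5] j7 0.59
  shift [-14.8 -10.6 114.9] turn 0.032
```

Emit:
{"op": "apply_moves", "data": {
  "deltas": [
    [[-13,-10,0],0.03,0.4],
    [[0,0,40],0,0.4],
    [[0,0,40],0,0.4],
    [[0,0,20],0,0.4],
    [[0,0,0],0,0.4]
  ]
}}

```text
time: 9.57
ee_pos: [0.4884, -0.2651, 0.0132]
tcp_rot: [2.27, 2.17, 0.01]
wrist_force: [-0.7, 0.5, 0.3]
gripper_width: 0.0368
```

```bash
python3 -c "
from h import *
go(488.3,-268.6,-16,-2.7)"
```

```text
t 9.57 p [ 488.4 -265.1   13.2] yaw -2.6 tilt 0.38 w 36.8 F [-0.7  0.5  0.3] j7 0.66
  shift [-3.6 -0.1 29.2] turn 0.002
```

Emit:
{"op": "apply_moves", "data": {
  "deltas": [
    [[-3.5,0,10],0,0.4],
    [[0,0,10],0,0.4],
    [[0,0,6],0,0.4],
    [[0,0,0],0,0.4]
  ]
}}

```text
time: 10.07
ee_pos: [0.4896, -0.2695, -0.0122]
tcp_rot: [2.268, 2.167, 0.012]
wrist_force: [0.2, 0.1, -0.6]
gripper_width: 0.0369
```

```bash
python3 -c "
from h import *
go(488.3,-268.6,-18,-2.7)
P,im,d=grab('wrist','w12')"
```

```text
t 10.07 p [ 489.6 -269.5  -12.2] yaw -2.6 tilt 0.52 w 36.9 F [ 0.2  0.1 -0.6] j7 0.69
  shift [ 0.8 -1.4  5.8] turn 0.001
```

View pics/w12.png

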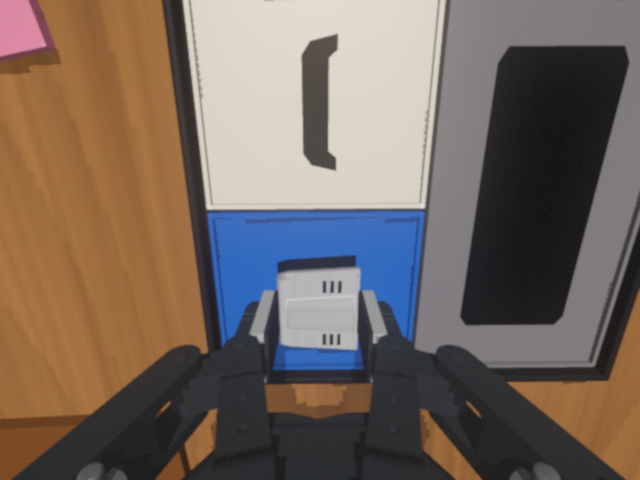

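```bash
python3 -c "
from h import *
P,im,d=load('w12')
print(ray(P,[(279,262),(355,257)],.006)*1000)
print(ray(P,[(278,270),(358,268)],.012)*1000)
b=im.max(2)<70
show('bumper',P,box(b,285,345,25,180),.006);show('shell',P,box(b,450,640,30,340),.006)
"
```

```text
[[ 470.26652374 -248.60550274    6.        ]
 [ 506.91038594 -247.86713557    6.        ]]
[[ 470.28155752 -250.11944849   12.        ]
 [ 507.59297146 -251.00773118   12.        ]]
shell 1446.0 [627.  286.7] ctr [ 643.8 -270.6] size [62.   9.7] ang 87.7
shell 214.5 [618.4 267.7] ctr [ 635.6 -262.8] size [76.6  1.6] ang 87.4
shell 31818.0 [539.  180.2] ctr [ 589.2 -225.7] size [127.6  52.7] ang 87.5
```

Emit:
{"op": "apply_moves", "data": {
  "deltas": [
    [[2,0,3],0,0.4],
    [[0,0,2.5],0,0.4],
    [[0,0,0],0,0.4]
  ]
}}

```text
time: 10.5
ee_pos: [0.4904, -0.2674, -0.0172]
tcp_rot: [2.267, 2.166, 0.013]
wrist_force: [-0.7, -0.6, 0.0]
gripper_width: 0.0369
```

```bash
python3 -c "
from h import *
go(489.3,-267.5,-18.5,-2.7)
P,im,d=grab('wrist','w13')"
```

```text
t 10.5 p [ 490.4 -267.4  -17.2] yaw -2.6 tilt 0.59 w 36.9 F [-0.7 -0.6  0. ] j7 0.69
  shift [-0.1 -1.1  1.3] turn 0.002
```

View pics/w13.png

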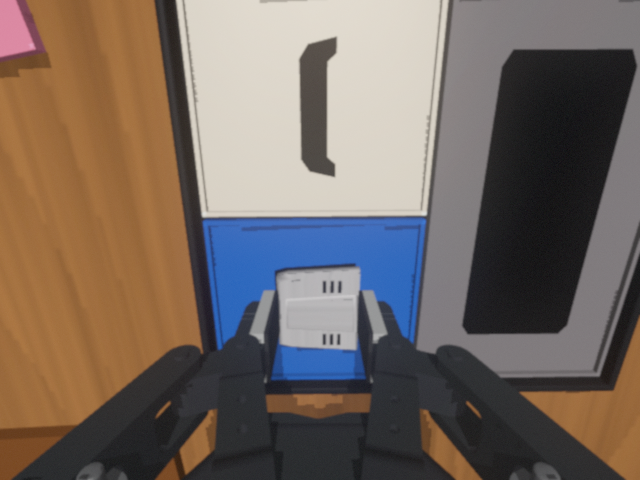

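Emit:
{"op": "apply_moves", "data": {
  "deltas": [
    [[0,-1,1.5],0,0.4],
    [[0,0,0],0,0.4],
    [[0,0,0],0,0],
    [[0,0,0],0,-0.2],
    [[0,0,0],0,-0.2]
  ]
}}

```text
time: 11.18
ee_pos: [0.4896, -0.2676, -0.0184]
tcp_rot: [2.267, 2.166, 0.014]
wrist_force: [-0.2, 0.1, -1.3]
gripper_width: 0.0508
```

```bash
python3 -c "
from h import *
go(489.3,-267.5,-18.5,-2.7)
P,im,d=grab('wrist','w14');show('b',P,box(bare(im),265,372,220,380),.012)"
```

```text
t 11.18 p [ 489.6 -267.6  -18.4] yaw -2.6 tilt 0.63 w 50.8 F [-0.2  0.1 -1.3] j7 0.69
  shift [ 0.1 -0.3  0.1] turn 0.002
b 6169.0 [319.6 307. ] ctr [ 488.1 -266.2] size [43.4 37.3] ang 87.5
```

View pics/w14.png

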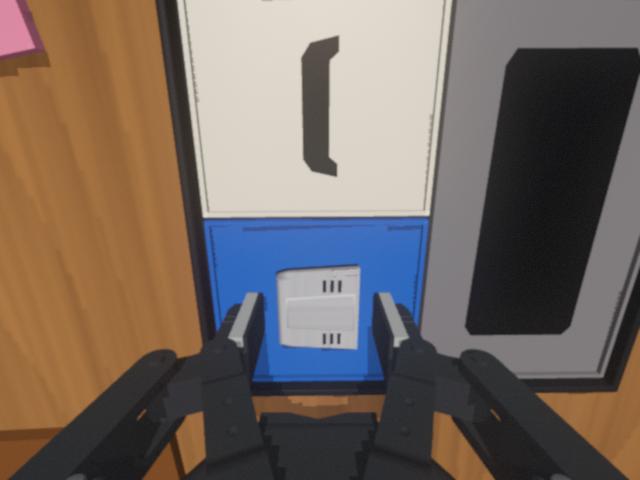

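Emit:
{"op": "apply_moves", "data": {
  "deltas": [
    [[0,0,-30],0,-0.2],
    [[0,0,-55],0,-0.2],
    [[0,0,0],-0.17,-0.2],
    [[0,0,0],-0.15,-0.2],
    [[0,0,0],0,-0.2]
  ]
}}

```text
time: 11.85
ee_pos: [0.4887, -0.2677, 0.0693]
tcp_rot: [1.883, 2.505, 0.011]
wrist_force: [0.3, -0.2, 0.8]
gripper_width: 0.0514
```

```bash
python3 -c "
from h import *
go(529,76,60,16)
P,im,d=load('w12');b=im.max(2)<100; b2=box(b,285,345,25,180)
show('bumper place',P,b2,.006)
P,im,d=load('w10')
show('bumper',P,box(bare(im),315,365,30,122),.009)
b=im.max(2)<100; show('door place',P,box(b,390,455,275,320),.006)
"
```

```text
t 11.85 p [ 488.7 -267.7   69.3] yaw 16.2 tilt 0.61 w 51.4 F [ 0.3 -0.2  0.8] j7 0.9
  shift [318.9 134.3  10.2] turn 0.003
bumper place 2928.5 [317.7 101.9] ctr [ 492.7 -179.5] size [50.9 13.1] ang 87.7
bumper 1329.0 [339.4  78.4] ctr [527.8  77.3] size [15.9 53.7] ang 16.1
```

Emit:
{"op": "apply_moves", "data": {
  "deltas": [
    [[48,20,0],0,-0.2],
    [[48,20,0],0,-0.2],
    [[48,20,0],0,-0.2],
    [[48,20,0],0,-0.2],
    [[48,20,0],0,-0.2],
    [[40,16,0],0,0.2],
    [[15,6,0],0,0.3],
    [[0,0,0],0,0.3]
  ]
}}

```text
time: 12.85
ee_pos: [0.528, 0.0562, 0.0681]
tcp_rot: [1.925, 2.473, 0.008]
wrist_force: [-0.8, 0.2, -0.6]
gripper_width: 0.03
```

```bash
python3 -c "
from h import *
go(526.5,77,60,16)
P,im,d=grab('wrist','w15')"
```

```text
t 12.85 p [528.   56.2  68.1] yaw 14.2 tilt 0.51 w 30.0 F [-0.8  0.2 -0.6] j7 0.22
  shift [20.5  3.6  8.1] turn -0.031
```

View pics/w15.png

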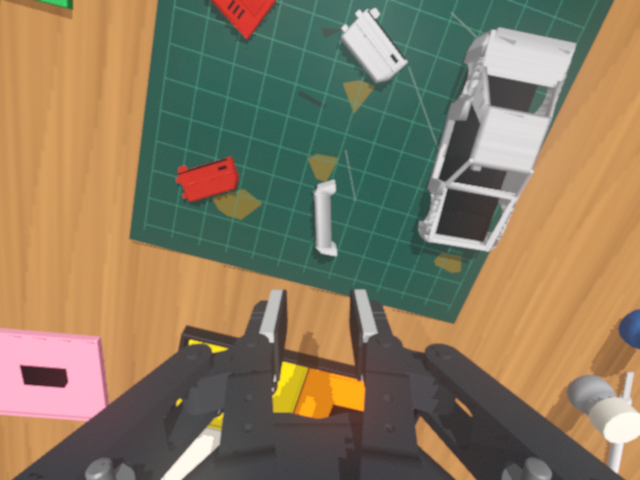

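```bash
python3 -c "
from h import *
P,im,d=load('w15')
m=box(bare(im),300,350,170,265)
show('bumper top',P,m,.015);show('bumper mid',P,m,.0085)
m=box(bare(im),330,415,0,90); show('door',P,m,.007)
# straight bar centre: left edge rows
for row in (200,215,230): 
  c=np.where(m[row])[0]
m=box(bare(im),300,350,170,265)
for row in (195,210,225,240):
  c=np.where(m[row])[0]; print(row,c.min(),c.max(),ray(P,[(c.min(),row),(c.max(),row)],.012)[:,:2]*1000)
"
```

```text
bumper top 1234.0 [324.9 217.6] ctr [526.7  78. ] size [15.4 54.5] ang 16.0
bumper mid 1234.0 [324.9 217.6] ctr [527.4  76.3] size [15.9 56.1] ang 16.0
door 2639.5 [371.7  42.8] ctr [528.9 188.2] size [26.5 42. ] ang 55.7
195 314 331 [[515.3824486   91.87543482]
 [526.51412577  94.65628295]]
210 315 330 [[518.5475596   81.9394898 ]
 [528.51787555  84.42602987]]
225 315 331 [[521.13453549  71.53268855]
 [531.93280178  74.22104648]]
240 316 331 [[524.48657378  60.97456058]
 [534.76777932  63.52960891]]
```

Emit:
{"op": "apply_moves", "data": {
  "deltas": [
    [[20.5,2.5,30],-0.03,0.3],
    [[0,0,30],0,0.3],
    [[0,0,0],0,0.3]
  ]
}}

```text
time: 13.28
ee_pos: [0.5266, 0.069, 0.0076]
tcp_rot: [1.901, 2.489, 0.006]
wrist_force: [0.1, 0.0, 0.5]
gripper_width: 0.0302
```

```bash
python3 -c "
from h import *
go(525.2,77.3,-20,16)
P,im,d=tips('w16')
m=box(bare(im),300,350,170,350)
show('bumper top',P,m,.013)"
```

```text
t 13.28 p [526.6  69.    7.6] yaw 15.3 tilt 0.62 w 30.2 F [0.1 0.  0.5] j7 0.25
  shift [ 8.5  0.6 27.5] turn -0.013
-40 377 [-10. -30.] [12. 27.] worldz 0.0444
-36 321 [-10. -30.] [12. 26.] worldz 0.0404
-32 224 [-11. -29.] [12. 25.] worldz 0.0365
-28 82 [ -7. -23.] [12. 20.] worldz 0.0325
-24 1 [  5. -17.] [  5. -17.] worldz 0.0315
-8 873 [-14.  -5.] [14.  9.] worldz 0.0126
-4 145 [-14.  -6.] [14.  9.] worldz 0.0087
0 19 [-14.  -5.] [-11.   9.] worldz 0.0053
4 7476 [-14. -60.] [14. 60.] worldz 0.0002
8 509 [-14. -57.] [14. 60.] worldz -0.0004
bumper top 2033.0 [324.9 269.2] ctr [526.8  78.2] size [15.3 55.7] ang 16.3
```

View pics/w16.png

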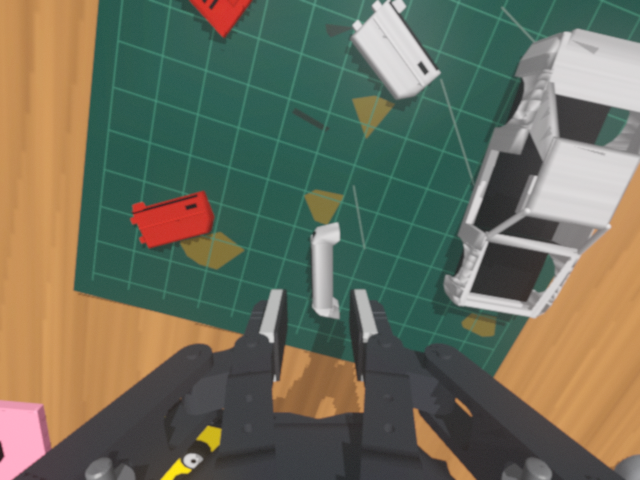

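Emit:
{"op": "apply_moves", "data": {
  "deltas": [
    [[8.5,1,0],-0.013,0.3],
    [[0,0,10],0,0.3],
    [[0,0,9],0,0.3],
    [[0,0,4],0,0.3],
    [[0,0,0],0,0.3]
  ]
}}

```text
time: 13.95
ee_pos: [0.5285, 0.0769, -0.013]
tcp_rot: [1.885, 2.496, 0.013]
wrist_force: [1.4, 0.3, -0.4]
gripper_width: 0.0299
```

```bash
python3 -c "
from h import *
go(525.2,77.3,-18,16)
P,im,d=tips('w17')
"
```

```text
t 13.95 p [528.5  76.9 -13. ] yaw 15.9 tilt 0.94 w 29.9 F [ 1.4  0.3 -0.4] j7 0.25
  shift [ 1.3 -3.2  5. ] turn -0.002
-40 355 [-10. -30.] [12. 27.] worldz 0.0228
-36 315 [-11. -29.] [12. 26.] worldz 0.0189
-32 385 [-14. -28.] [14. 25.] worldz 0.0149
-28 988 [-14. -22.] [14. 20.] worldz 0.0111
-24 70 [-14.  -9.] [14. -8.] worldz 0.0071
-20 332 [-14. -60.] [14. 47.] worldz 0.0022
-16 8122 [-14. -60.] [14. 60.] worldz -0.0003
-12 2 [-2. 53.] [12. 56.] worldz -0.0001
```

View pics/w17.png

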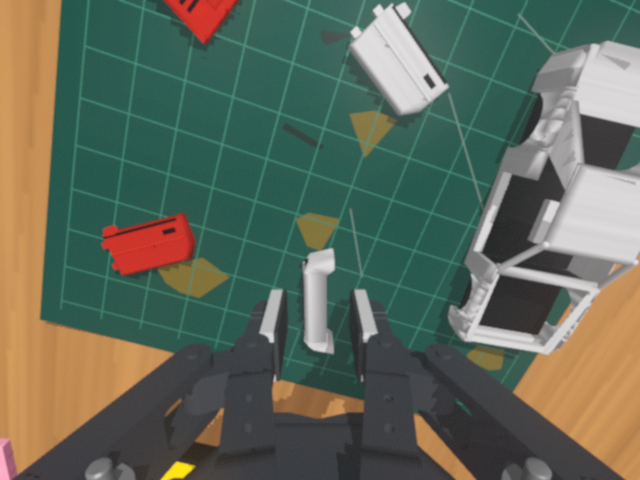

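Emit:
{"op": "apply_moves", "data": {
  "deltas": [
    [[1,-2.5,3],0,0.3],
    [[0,0,2],0,0.5],
    [[0,0,0],0,0.9],
    [[0,0,0],0,0.9],
    [[0,0,0],0,0.9],
    [[0,0,0],0,0.9]
  ]
}}

```text
time: 14.75
ee_pos: [0.5262, 0.0772, -0.0177]
tcp_rot: [1.884, 2.495, 0.014]
wrist_force: [-1.6, -0.0, 0.5]
gripper_width: 0.0101
```

```bash
python3 -c "
from h import *
go(525.2,77.3,-18,16)
P,im,d=tips('w18')
"
```

```text
t 14.75 p [526.2  77.2 -17.7] yaw 15.9 tilt 0.99 w 10.1 F [-1.6 -0.   0.5] j7 0.26
  shift [ 0.3 -0.9  0.2] turn -0.002
-40 276 [  6. -20.] [12. 18.] worldz 0.0181
-36 1110 [-14. -19.] [14. 17.] worldz 0.0139
-32 406 [-14. -17.] [14. 16.] worldz 0.0101
-28 15 [ 11. -12.] [13.  8.] worldz 0.0061
-24 2729 [-14. -60.] [14. 59.] worldz 0.0013
-20 6065 [-14. -60.] [14. 60.] worldz -0.0007
```

View pics/w18.png

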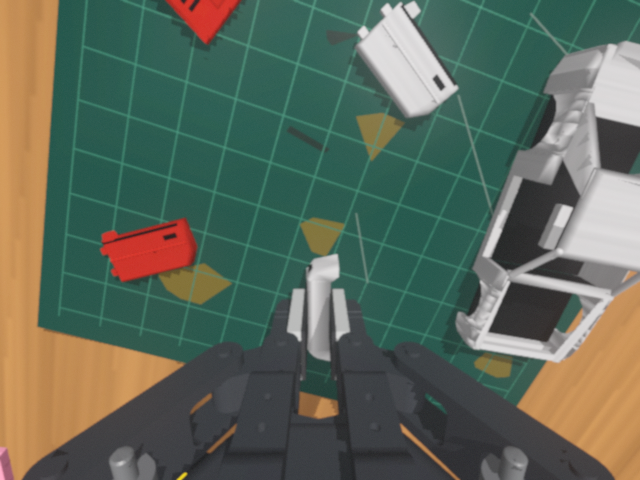

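Emit:
{"op": "apply_moves", "data": {
  "deltas": [
    [[0,0,-8],0,0.9],
    [[0,0,-30],0,0.9],
    [[0,0,-40],0.16,0.9],
    [[0,0,0],0.15,0.9],
    [[0,0,0],0,0.9]
  ]
}}

```text
time: 15.42
ee_pos: [0.5249, 0.0773, 0.0645]
tcp_rot: [2.257, 2.167, 0.019]
wrist_force: [-0.9, 0.2, -0.7]
gripper_width: 0.0101
```

```bash
python3 -c "
from h import *
go(491.2,-179.7,60,-2.4)
P,im,d=grab('wrist','w19')
"
```

```text
t 15.43 p [524.9  77.3  64.5] yaw -2.3 tilt 1.01 w 10.1 F [-0.9  0.2 -0.7] j7 -0.06
  shift [-258.2  -23.3    4.1] turn 0.001
```

View pics/w19.png

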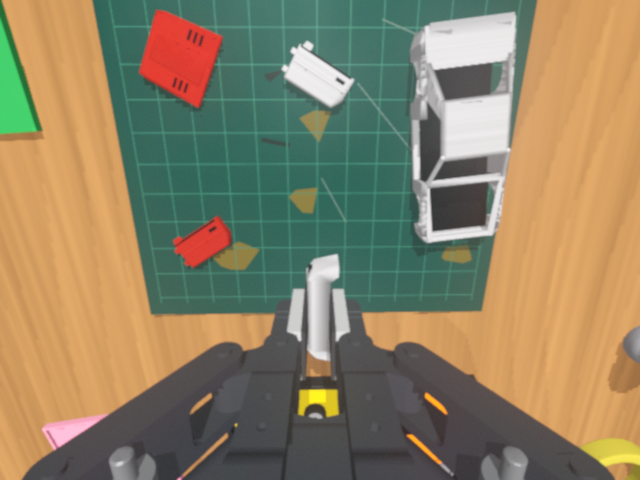

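Emit:
{"op": "apply_moves", "data": {
  "deltas": [
    [[-50,-4,0],0,0.9],
    [[-50,-4,0],0,0.9],
    [[-50,-4,0],0,0.9],
    [[-50,-4,0],0,0.9],
    [[-40,-4,0],0,0.9],
    [[-10,-1,0],0,0.9],
    [[0,0,0],0,0.9]
  ]
}}

```text
time: 16.35
ee_pos: [0.4955, -0.1778, 0.0625]
tcp_rot: [2.226, 2.2, 0.017]
wrist_force: [-0.3, 0.0, 0.3]
gripper_width: 0.0099
```

```bash
python3 -c "
from h import *
go(491.2,-179.7,20,-2.4)
P,im,d=grab('wrist','w20')
b=im.max(2)<100; show('all',P,b,.006,200)
"
```

```text
t 16.35 p [ 495.5 -177.8   62.5] yaw -0.7 tilt 0.89 w 9.9 F [-0.3  0.   0.3] j7 0.49
  shift [-2.  -4.9 42.4] turn 0.03
all 1625.5 [ 67.4 161.6] ctr [ 334.  -116.2] size [36.1 19.5] ang 7.8
all 156612.0 [349.5 309.8] ctr [ 503.7 -225.3] size [369.1 554.4] ang 88.0
```

View pics/w20.png

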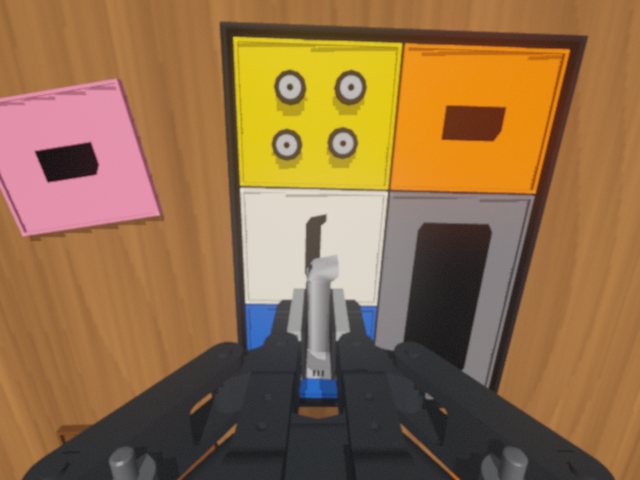

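Emit:
{"op": "apply_moves", "data": {
  "deltas": [
    [[-2,-5,0],0.03,0.9],
    [[0,0,30],0,0.9],
    [[0,0,20],0,0.9],
    [[0,0,10],0,0.9],
    [[0,0,0],0,0.9]
  ]
}}

```text
time: 17.02
ee_pos: [0.4924, -0.1724, 0.001]
tcp_rot: [2.253, 2.176, 0.02]
wrist_force: [-0.2, -0.1, 0.2]
gripper_width: 0.0098
```

```bash
python3 -c "
from h import *
P,im,d=load('w20')
print(im[122,470],im[122,420])
show('door place',P,box(im.max(2)<130,436,512,98,146),.006)
go(491.2,-179.7,-12,-2.4)
P,im,d=grab('wrist','w21')
"
```

```text
[101  43  22] [237 146  21]
door place 1748.5 [472.2 122.3] ctr [594.7 -95.8] size [19.7 36.5] ang 87.7
t 17.02 p [ 492.4 -172.4    1. ] yaw -2.0 tilt 0.9 w 9.8 F [-0.2 -0.1  0.2] j7 0.52
  shift [-7.3 -1.1 13. ] turn 0.007
```

View pics/w21.png

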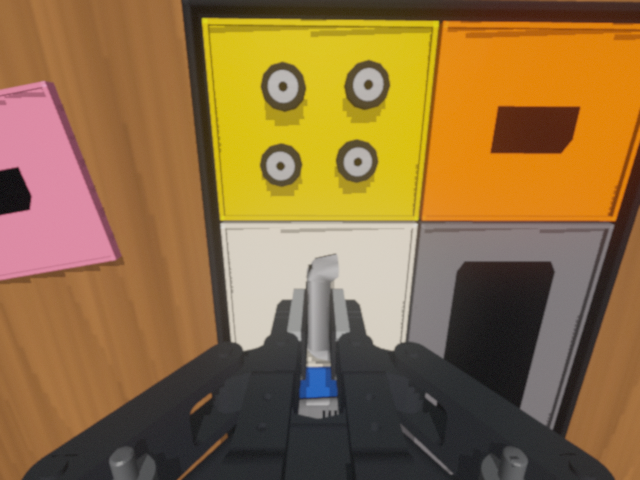

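Emit:
{"op": "apply_moves", "data": {
  "deltas": [
    [[-7,-1,0],0.007,0.9],
    [[0,0,8],0,0.9],
    [[0,0,0],0,0.9]
  ]
}}

```text
time: 17.45
ee_pos: [0.4927, -0.1803, -0.0055]
tcp_rot: [2.259, 2.165, 0.023]
wrist_force: [-0.3, 0.4, -2.1]
gripper_width: 0.01
```

```bash
python3 -c "
from h import *
go(491.2,-179.7,-13,-2.4)
P,im,d=grab('wrist','w22')
"
```

```text
t 17.45 p [ 492.7 -180.3   -5.5] yaw -2.4 tilt 1.1 w 10.0 F [-0.3  0.4 -2.1] j7 0.54
  shift [ 0.5 -1.6  7.5] turn -0.001
```

View pics/w22.png

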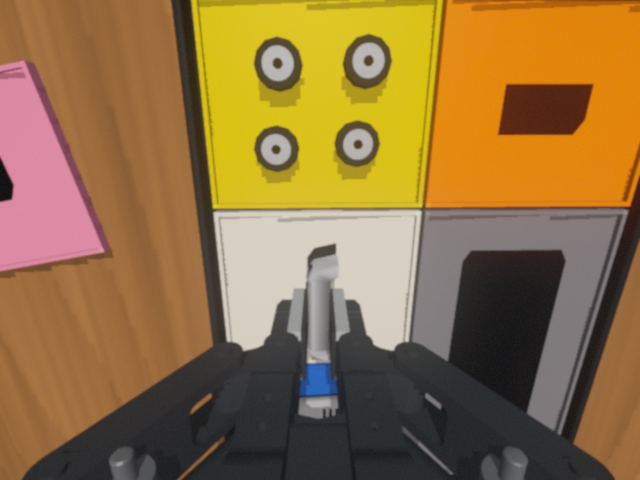

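Emit:
{"op": "apply_moves", "data": {
  "deltas": [
    [[1,-1,4],0,0.9],
    [[0,0,3],0,0.9],
    [[0,0,0],0,0.9]
  ]
}}

```text
time: 17.88
ee_pos: [0.4921, -0.1794, -0.0126]
tcp_rot: [2.259, 2.165, 0.024]
wrist_force: [0.8, -0.2, -0.4]
gripper_width: 0.0101
```

```bash
python3 -c "
from h import *
go(491.2,-179.7,-13.7,-2.4)
P,im,d=grab('wrist','w23')
"
```

```text
t 17.88 p [ 492.1 -179.4  -12.6] yaw -2.4 tilt 1.14 w 10.1 F [ 0.8 -0.2 -0.4] j7 0.54
  shift [-0.4 -0.9  1.1] turn -0.001
```

View pics/w23.png

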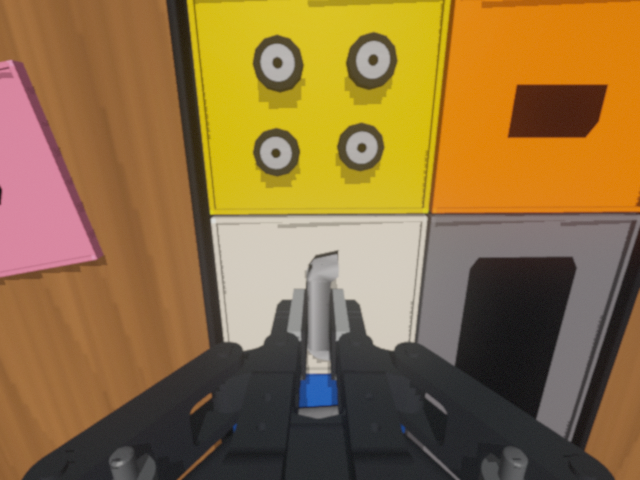

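Emit:
{"op": "apply_moves", "data": {
  "deltas": [
    [[0,-0.5,1],0,0.9],
    [[0,0,0],0,0.9],
    [[0,0,0],0,0.6],
    [[0,0,0],0,0.3],
    [[0,0,0],0,0.2]
  ]
}}

```text
time: 18.55
ee_pos: [0.4919, -0.1794, -0.0133]
tcp_rot: [2.259, 2.164, 0.024]
wrist_force: [0.4, -0.3, -0.8]
gripper_width: 0.0342
```

```bash
python3 -c "
from h import *
go(491.2,-179.7,-13.7,-2.4)
P,im,d=grab('wrist','w24')
show('b',P,box(bare(im)&(im.max(2)<215),298,345,225,370),.018)
"
```

```text
t 18.55 p [ 491.9 -179.4  -13.3] yaw -2.4 tilt 1.17 w 34.2 F [ 0.4 -0.3 -0.8] j7 0.54
  shift [-0.3 -0.7  0.4] turn -0.001
b 6624.0 [321. 297.] ctr [ 492.3 -174.2] size [74.4 22.8] ang 86.5
```

View pics/w24.png

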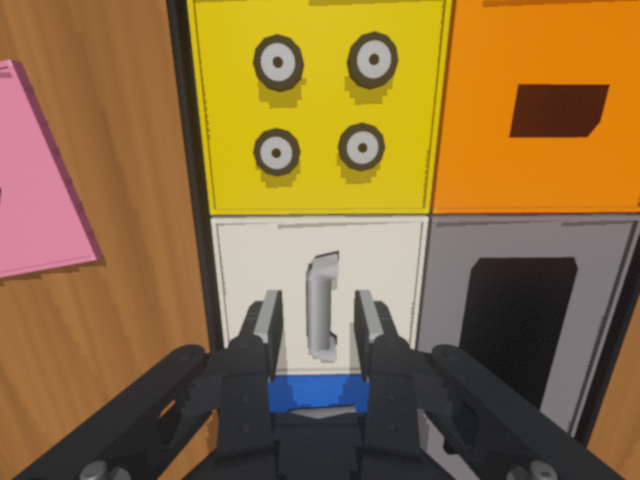

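Emit:
{"op": "apply_moves", "data": {
  "deltas": [
    [[0,0,-30],0,0.2],
    [[0,0,-50],0,0.2],
    [[0,0,0],-0.169,0.2],
    [[0,0,0],-0.169,0.2],
    [[0,0,0],-0.169,0.2],
    [[0,0,0],-0.169,0.2],
    [[0,0,0],-0.169,0.1],
    [[0,0,0],-0.14,0.1],
    [[0,0,0],0,0.1]
  ]
}}

```text
time: 19.73
ee_pos: [0.4901, -0.1796, 0.0698]
tcp_rot: [0.92, 2.983, 0.01]
wrist_force: [0.0, 0.1, -0.2]
gripper_width: 0.0387
```

```bash
python3 -c "
from h import *
go(529,186,60,55.5)
"
```

```text
t 19.73 p [ 490.1 -179.6   69.8] yaw 55.7 tilt 1.2 w 38.7 F [ 0.   0.1 -0.2] j7 1.33
  shift [173.9 323.9  10.7] turn 0.004
```

Emit:
{"op": "apply_moves", "data": {
  "deltas": [
    [[25,46,0],0,0.1],
    [[25,46,0],0,0.1],
    [[25,46,0],0,0.1],
    [[25,46,0],0,0.1],
    [[25,46,0],0,0.1],
    [[25,46,0],0,0.1],
    [[16,28,0],0,0.1],
    [[0,0,0],0,0.1]
  ]
}}

```text
time: 20.72
ee_pos: [0.5309, 0.1743, 0.0707]
tcp_rot: [0.971, 2.964, 0.012]
wrist_force: [0.1, -0.9, -0.3]
gripper_width: 0.0387
```

```bash
python3 -c "
from h import *
go(529,186,60,55.5)
P,im,d=grab('wrist','w25')
"
```

```text
t 20.73 p [530.9 174.3  70.7] yaw 53.7 tilt 1.37 w 38.7 F [ 0.1 -0.9 -0.3] j7 0.58
  shift [ 8.6  8.2 10.7] turn -0.031
```

View pics/w25.png

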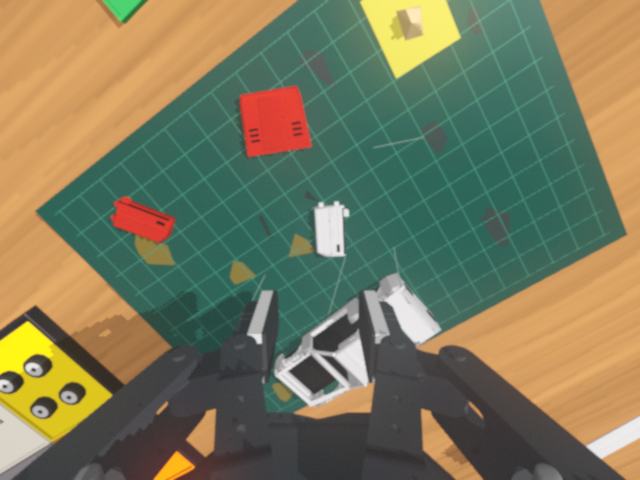

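```bash
python3 -c "
from h import *
P,im,d=load('w25')
m=box(bare(im),305,355,195,265).astype(np.uint8)
show('door',P,m,.007)
m2=cv2.morphologyEx(m,cv2.MORPH_OPEN,np.ones((13,13)))
show('body',P,m2,.007)
"
```

```text
door 1557.0 [330.7 227.9] ctr [528.5 188.6] size [25.4 43.4] ang 57.1
body 1371.0 [329.2 228.7] ctr [527.8 186.2] size [21.4 39.7] ang 53.4
```

```bash
python3 -c "
from h import *
go(528.2,186.4,0,56)
"
```

```text
t 20.77 p [530.8 172.4  70.6] yaw 53.7 tilt 1.34 w 38.2 F [-0.7 -0.8 -0.1] j7 0.59
  shift [11.7  8.8 70.6] turn -0.041
```

Emit:
{"op": "apply_moves", "data": {
  "deltas": [
    [[9,8,0],-0.04,0.1],
    [[0,0,30],0,0.1],
    [[0,0,25],0,0.1],
    [[0,0,15],0,0.2],
    [[0,0,0],0,0.2]
  ]
}}

```text
time: 21.4
ee_pos: [0.5304, 0.1812, -0.0003]
tcp_rot: [0.919, 2.979, 0.009]
wrist_force: [-0.2, 0.0, 0.6]
gripper_width: 0.0341
```

```bash
python3 -c "
from h import *
go(528.2,186.4,-18,56)
P,im,d=tips('w26')
m=box(bare(im),285,355,230,315).astype(np.uint8)
show('door',P,m,.007)
"
```

```text
t 21.4 p [ 5.304e+02  1.812e+02 -3.000e-01] yaw 55.7 tilt 1.41 w 34.1 F [-0.2  0.   0.6] j7 0.61
  shift [ 5.1  2.8 17.6] turn -0.005
-40 364 [ -9. -32.] [13. 30.] worldz 0.0358
-36 319 [ -9. -31.] [13. 29.] worldz 0.0319
-32 198 [ -9. -30.] [13. 27.] worldz 0.0281
-28 65 [ -9. -18.] [11. 16.] worldz 0.0244
-12 293 [-13.  -7.] [14. 14.] worldz 0.0083
-8 539 [-14. -50.] [14. 14.] worldz 0.0035
-4 7013 [-14. -60.] [14. 60.] worldz -0.0002
0 211 [-14. -59.] [14. 60.] worldz -0.0005
door 2891.5 [320.7 281.3] ctr [525.2 186.1] size [31.6 43.5] ang 50.6
```

View pics/w26.png

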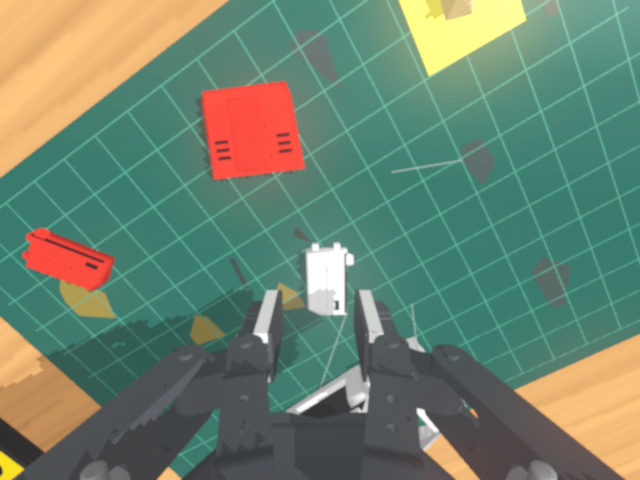

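Emit:
{"op": "apply_moves", "data": {
  "deltas": [
    [[5,3,0],0,0.25],
    [[0,0,8],0,0.25],
    [[0,0,7],0,0.25],
    [[0,0,0],0,0.25]
  ]
}}

```text
time: 21.95
ee_pos: [0.5301, 0.1877, -0.0135]
tcp_rot: [0.918, 2.976, 0.014]
wrist_force: [0.3, -0.0, -0.2]
gripper_width: 0.0317
```

```bash
python3 -c "
from h import *
go(528.2,186.4,-19.5,56)
P,im,d=tips('w27')
"
```

```text
t 21.95 p [530.1 187.7 -13.5] yaw 55.7 tilt 1.65 w 31.7 F [ 0.3 -0.  -0.2] j7 0.6
  shift [ 1.  -2.3  5.9] turn -0.005
-40 365 [ -9. -30.] [13. 29.] worldz 0.022
-36 311 [-10. -30.] [13. 29.] worldz 0.0181
-32 170 [-10. -28.] [13. 27.] worldz 0.0143
-28 45 [ -5. -17.] [11. 15.] worldz 0.0114
-24 1265 [-14. -12.] [14. 12.] worldz 0.0064
-20 1246 [-14. -60.] [14. 53.] worldz 0.0015
-16 6090 [-14. -60.] [14. 60.] worldz -0.0005
-12 1 [-9. 58.] [-9. 58.] worldz -0.0003
```

View pics/w27.png

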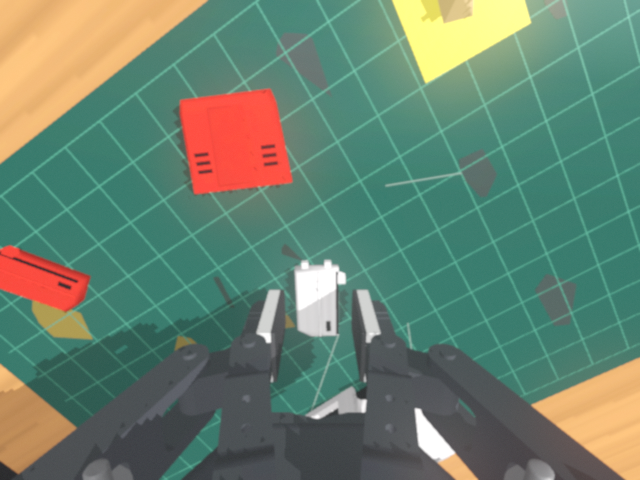

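Emit:
{"op": "apply_moves", "data": {
  "deltas": [
    [[1,-1.5,3],0,0.25],
    [[0,0,2.5],0,0.25],
    [[0,0,0],0,0.5],
    [[0,0,0],0,0.8],
    [[0,0,0],0,0.8],
    [[0,0,0],0,0.8]
  ]
}}

```text
time: 22.75
ee_pos: [0.529, 0.187, -0.0188]
tcp_rot: [0.918, 2.975, 0.015]
wrist_force: [0.2, 0.6, 1.2]
gripper_width: 0.0196
```

```bash
python3 -c "
from h import *
go(528.2,186.4,-19.5,56)
P,im,d=tips('w28')
"
```

```text
t 22.75 p [529.  187.  -18.8] yaw 55.7 tilt 1.71 w 19.6 F [0.2 0.6 1.2] j7 0.6
  shift [ 0.4 -0.9  0.7] turn -0.005
-40 328 [-10. -24.] [13. 23.] worldz 0.0166
-36 283 [ -3. -24.] [13. 22.] worldz 0.0126
-32 268 [-14. -22.] [14. 21.] worldz 0.0088
-28 1422 [-14. -11.] [14. 15.] worldz 0.0061
-24 5398 [-14. -60.] [14. 60.] worldz 0.0001
-20 2140 [-14. -59.] [14. 60.] worldz -0.0006
```

View pics/w28.png

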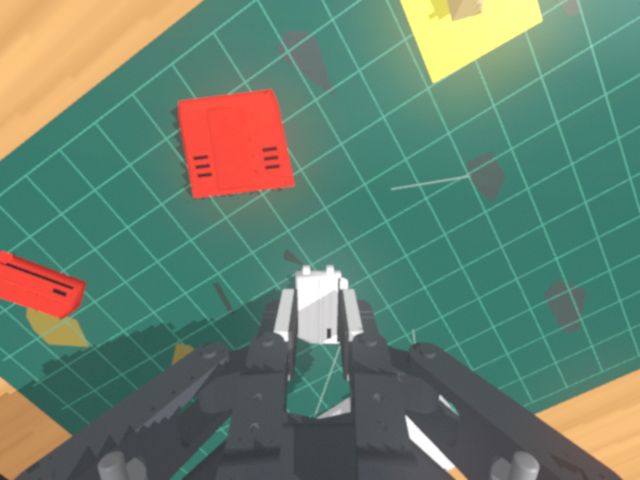

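Emit:
{"op": "apply_moves", "data": {
  "deltas": [
    [[0,0,-8],0,0.8],
    [[0,0,-30],0,0.8],
    [[0,0,-40],0,0.8],
    [[0,0,0],-0.14,0.8],
    [[0,0,0],-0.14,0.8],
    [[0,0,0],-0.14,0.8],
    [[0,0,0],-0.12,0.8],
    [[0,0,0],0,0.8]
  ]
}}

```text
time: 23.8
ee_pos: [0.5274, 0.187, 0.0659]
tcp_rot: [0.068, 3.108, 0.003]
wrist_force: [0.2, -0.4, -0.2]
gripper_width: 0.0195
```

```bash
python3 -c "
from h import *
go(594.7,-95.8,60,87.6)
P,im,d=grab('wrist','w29')
"
```

```text
t 23.8 p [527.4 187.   65.9] yaw 87.5 tilt 1.89 w 19.5 F [ 0.2 -0.4 -0.2] j7 1.06
  shift [ -79.3 -279.6    7.7] turn -0.002
```

View pics/w29.png

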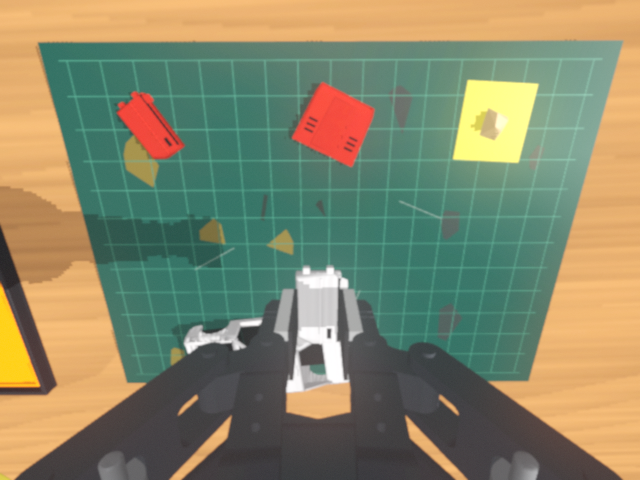

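Emit:
{"op": "apply_moves", "data": {
  "deltas": [
    [[-13,-46,0],0,0.8],
    [[-13,-46,0],0,0.8],
    [[-13,-46,0],0,0.8],
    [[-13,-46,0],0,0.8],
    [[-13,-46,0],0,0.8],
    [[-10,-40,0],0,0.8],
    [[0,0,0],0,0.8]
  ]
}}

```text
time: 24.72
ee_pos: [0.5913, -0.0936, 0.0688]
tcp_rot: [0.097, 3.104, 0.004]
wrist_force: [0.3, 0.1, 0.4]
gripper_width: 0.0194
```

```bash
python3 -c "
from h import *
go(594.7,-95.8,60,87.6)
P,im,d=grab('wrist','w30')
"
```

```text
t 24.73 p [591.3 -93.6  68.8] yaw 86.4 tilt 2.05 w 19.4 F [0.3 0.1 0.4] j7 1.59
  shift [-3.2 -2.   8.9] turn -0.021
```

View pics/w30.png

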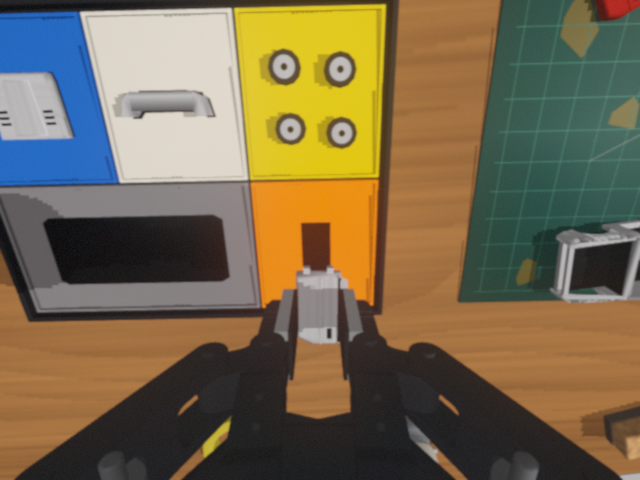

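Emit:
{"op": "apply_moves", "data": {
  "deltas": [
    [[-3,-2,0],-0.02,0.8],
    [[0,0,30],0,0.8],
    [[0,0,25],0,0.8],
    [[0,0,10],0,0.8],
    [[0,0,0],0,0.8]
  ]
}}

```text
time: 25.4
ee_pos: [0.5981, -0.086, 0.0035]
tcp_rot: [0.049, 3.104, 0.009]
wrist_force: [0.7, -0.9, 0.6]
gripper_width: 0.0198
```

```bash
python3 -c "
from h import *
go(594.7,-95.8,-8,87.6)
P,im,d=grab('wrist','w31')
"
```

```text
t 25.4 p [598.1 -86.    3.5] yaw 88.2 tilt 2.16 w 19.8 F [ 0.7 -0.9  0.6] j7 1.61
  shift [  3.5 -10.   11.3] turn 0.011
```

View pics/w31.png

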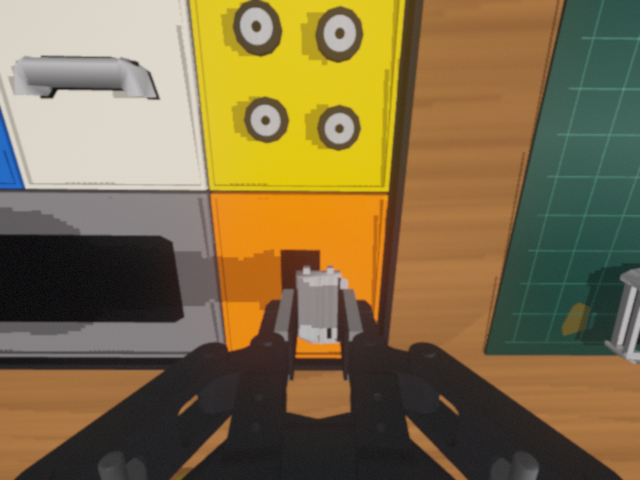

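Emit:
{"op": "apply_moves", "data": {
  "deltas": [
    [[3.5,-9,0],0.01,0.8],
    [[0,-1,8],0,0.8],
    [[0,0,0],0,0.8]
  ]
}}

```text
time: 25.82
ee_pos: [0.5959, -0.097, -0.0025]
tcp_rot: [0.066, 3.1, 0.009]
wrist_force: [-0.0, -0.9, -0.2]
gripper_width: 0.0196
```

```bash
python3 -c "
from h import *
go(594.7,-95.8,-14,87.6)
P,im,d=grab('wrist','w32')
"
```

```text
t 25.82 p [595.9 -97.   -2.5] yaw 87.6 tilt 2.38 w 19.6 F [-0.  -0.9 -0.2] j7 1.62
  shift [ 1.7  1.  11.5] turn -0.0
```

View pics/w32.png

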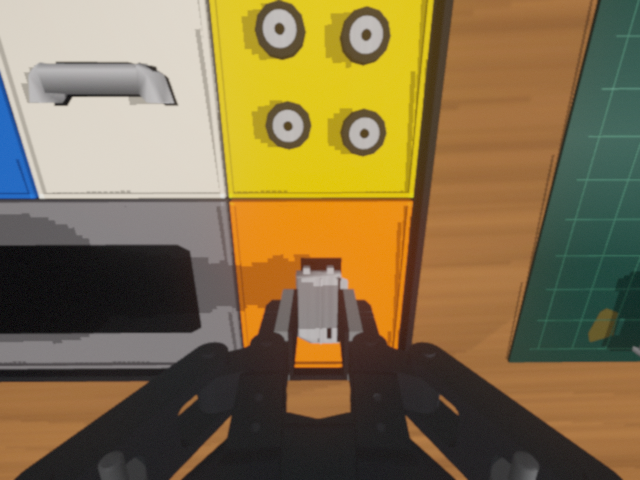

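Emit:
{"op": "apply_moves", "data": {
  "deltas": [
    [[1,0.5,6],0,0.8],
    [[0,0,4],0,0.8],
    [[0,0,0],0,0.8]
  ]
}}

```text
time: 26.25
ee_pos: [0.5957, -0.0963, -0.0128]
tcp_rot: [0.066, 3.099, 0.009]
wrist_force: [-0.1, -0.5, -0.9]
gripper_width: 0.0195
```

```bash
python3 -c "
from h import *
go(594.7,-95.8,-14.8,87.6)
P,im,d=grab('wrist','w33')
"
```

```text
t 26.25 p [595.7 -96.3 -12.8] yaw 87.6 tilt 2.42 w 19.5 F [-0.1 -0.5 -0.9] j7 1.62
  shift [1.1 0.5 2. ] turn -0.001
```

View pics/w33.png

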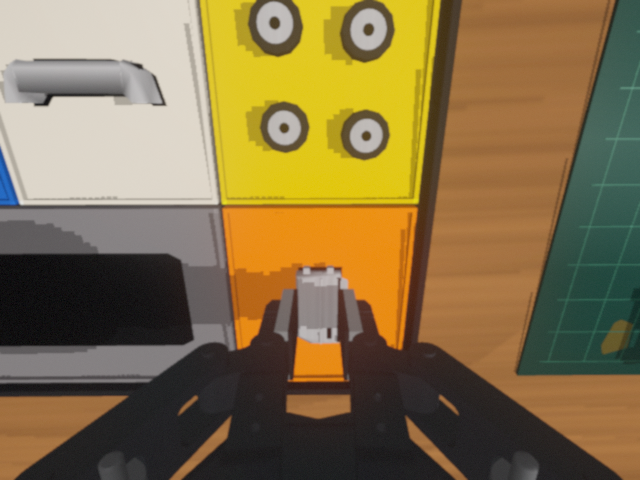

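Emit:
{"op": "apply_moves", "data": {
  "deltas": [
    [[0,0,1.5],0,0.8],
    [[0,0,0],0,0.8],
    [[0,0,0],0,0.4],
    [[0,0,0],0,0.2],
    [[0,0,0],0,0.2]
  ]
}}

```text
time: 26.92
ee_pos: [0.5962, -0.0962, -0.0139]
tcp_rot: [0.066, 3.098, 0.009]
wrist_force: [-0.7, 0.2, 0.5]
gripper_width: 0.0339
```

```bash
python3 -c "
from h import *
go(594.7,-95.8,-14.8,87.6)
P,im,d=grab('wrist','w34')
"
```

```text
t 26.93 p [596.2 -96.2 -13.9] yaw 87.6 tilt 2.47 w 33.9 F [-0.7  0.2  0.5] j7 1.62
  shift [1.6 0.4 0.9] turn -0.0
```

View pics/w34.png

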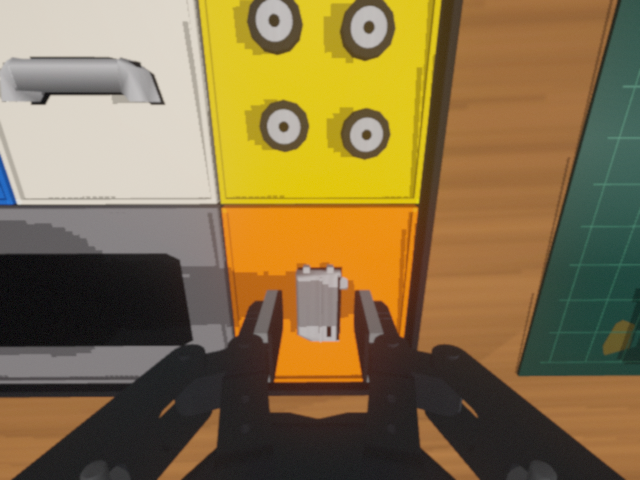

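Emit:
{"op": "apply_moves", "data": {
  "deltas": [
    [[0,0,-30],0,0.2],
    [[0,0,-55],0,0],
    [[0,0,-40],0.18,-0.5],
    [[0,0,0],0.18,-0.9],
    [[0,0,0],0.18,-0.9],
    [[0,0,0],0.18,-0.9],
    [[0,0,0],0.18,-0.9],
    [[0,0,0],0.18,-0.9],
    [[0,0,0],0.18,-0.9],
    [[0,0,0],0.16,-0.9],
    [[0,0,0],0,-0.9]
  ]
}}

```text
time: 28.35
ee_pos: [0.5905, -0.0965, 0.1161]
tcp_rot: [2.13, 2.27, 0.054]
wrist_force: [0.6, 0.4, -0.7]
gripper_width: 0.0814
```

```bash
python3 -c "
from h import *
go(618,148,110,3.5)
R=Ro.from_rotvec(env.state()['tcp_rot']).as_matrix();print(R.round(3))
P,im,d=grab('wrist','w35')
"
```

```text
t 28.35 p [590.5 -96.5 116.1] yaw 3.6 tilt 2.56 w 81.4 F [ 0.6  0.4 -0.7] j7 0.34
  shift [242.3  42.6   8.8] turn 0.003
[[-0.064  0.997  0.044]
 [ 0.998  0.064  0.006]
 [ 0.003  0.045 -0.999]]
```

View pics/w35.png

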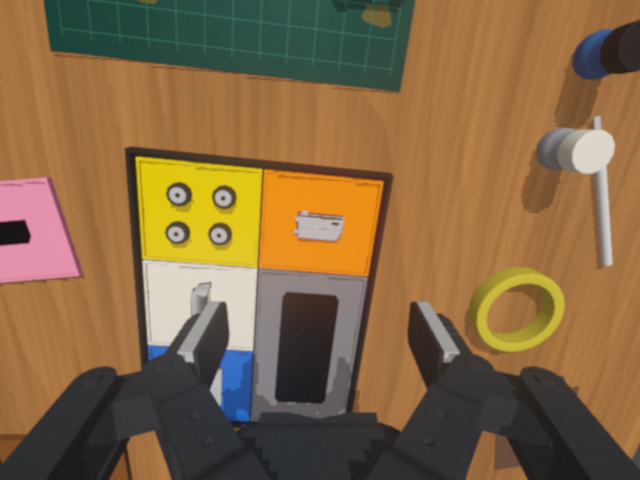

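Emit:
{"op": "apply_moves", "data": {
  "deltas": [
    [[48,8,0],0,-0.9],
    [[48,8,0],0,-0.9],
    [[48,8,0],0,-0.9],
    [[48,8,0],0,-0.9],
    [[30,6,0],0,-0.9],
    [[0,0,0],0,-0.9]
  ]
}}

```text
time: 29.15
ee_pos: [0.6136, 0.1332, 0.1187]
tcp_rot: [2.103, 2.293, 0.055]
wrist_force: [0.0, -0.4, 0.5]
gripper_width: 0.081
```

```bash
python3 -c "
from h import *
go(618,148,110,3.5)
P,im,d=grab('wrist','w36')
"
```

```text
t 29.15 p [613.6 133.2 118.7] yaw 5.0 tilt 2.66 w 81.0 F [ 0.  -0.4  0.5] j7 -0.05
  shift [14.3  5.3  9. ] turn 0.025
```

View pics/w36.png

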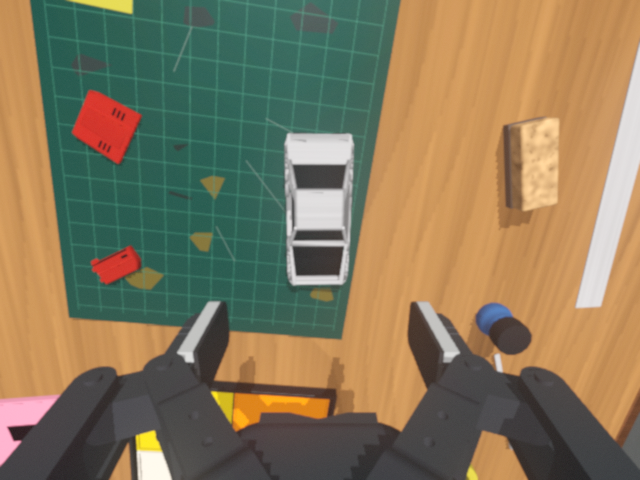

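```bash
cat >> h.py <<'E'
def cloud(P,d):
    E=P['extrinsics']; v,u=np.mgrid[0:480,0:640]
    c=np.stack([(u-P['cx'])/P['fx']*d,-(v-P['cy'])/P['fy']*d,-d],-1); return (c-E[:3,3])@E[:3,:3]*1000
E
python3 -c "
from h import *
P,im,d=load('w36'); w=cloud(P,d)
print('mat z',w[100:120,220:240,2].mean())
for zl,zh in ((8,60),(8,24),(18,24),(30,60)):
  m=box((w[...,2]>zl)&(w[...,2]<zh)&(d>0),270,370,120,300)
  q=w[m][:,:2].astype(np.float32); r=cv2.minAreaRect(q); print(zl,m.sum(),np.round(r[0],1),np.round(r[1],1),round(r[2],1), w[m][:,2].max())
P=env.camera_params('top');im=np.load('top0.npz')['im'];d=np.load('top0.npz')['d']; w=cloud(P,d)
for zl,zh in ((8,60),(8,24),(30,60)):
  m=box((w[...,2]>zl)&(w[...,2]<zh)&(d>0),170,255,170,212)
  q=w[m][:,:2].astype(np.float32); r=cv2.minAreaRect(q); print('top',zl,m.sum(),np.round(r[0],1),np.round(r[1],1),round(r[2],1))
"
```

```text
mat z 3.138660909387152
8 6435 [616.3 146.7] [ 53.2 128.1] 4.4 40.312250941362464
8 1423 [616.3 146.7] [ 53.2 128.1] 4.4 23.997657174670714
18 842 [616.2 146.9] [ 53.2 127.8] 4.4 23.997657174670714
30 2369 [614.8 169.5] [44.5 79.9] 3.4 40.312250941362464
top 8 1276 [614.6 141.2] [181.1  87.6] 89.1
top 8 581 [614.6 141.2] [181.1  87.6] 89.1
top 30 407 [615.1 154.5] [ 49.  107.9] 6.4
```

Emit:
{"op": "apply_moves", "data": {
  "deltas": [
    [[14,4,0],0.01,-0.75],
    [[0,0,45],0,-0.75],
    [[0,0,40],0,-0.75],
    [[0,0,10],0,-0.75],
    [[0,0,0],0,-0.75]
  ]
}}

```text
time: 29.82
ee_pos: [0.6239, 0.1431, 0.0242]
tcp_rot: [2.119, 2.273, 0.059]
wrist_force: [-0.3, -1.1, -0.2]
gripper_width: 0.0749
```

```bash
python3 -c "
from h import *
go(616.3,146.7,0,4.4)
P,im,d=grab('wrist','w37')
"
```

```text
t 29.82 p [623.9 143.1  24.2] yaw 4.0 tilt 2.88 w 74.9 F [-0.3 -1.1 -0.2] j7 -0.04
  shift [ 4.  -8.5 23.8] turn -0.007
```

View pics/w37.png

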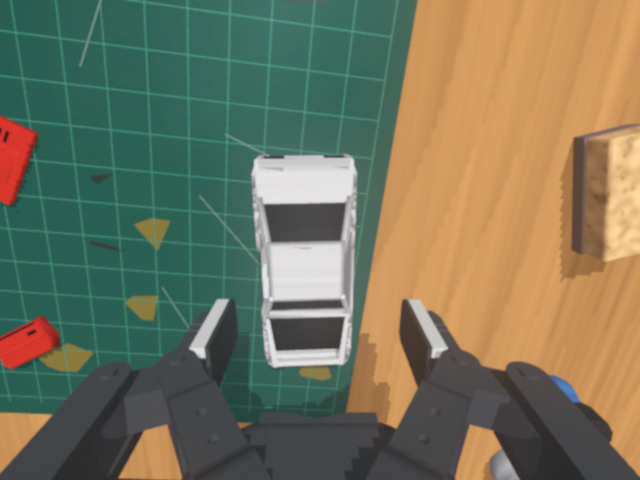

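Emit:
{"op": "apply_moves", "data": {
  "deltas": [
    [[4,-7,0],-0.007,-0.7],
    [[0,0,10],0,-0.7],
    [[0,-1,10],0,-0.7],
    [[0,0,0],0,-0.7]
  ]
}}

```text
time: 30.38
ee_pos: [0.6183, 0.1478, 0.0067]
tcp_rot: [2.109, 2.28, 0.067]
wrist_force: [-0.3, -0.5, 0.6]
gripper_width: 0.0726
```

```bash
python3 -c "
from h import *
go(617.5,146.7,-24,4.4)
P,im,d=grab('wrist','w38'); w=cloud(P,d)
# tip heights
for bx in ((200,245,280,400),(390,440,280,400)):
  m=box((d>0),*bx); q=w[m]; s=env.state(); R=Ro.from_rotvec(s['tcp_rot']).as_matrix(); t=(q/1000-s['ee_pos'])@R*1000
  f=(abs(t[:,0])<13)&(abs(t[:,1])>25)&(q[:,2]>10); print(t[f][:,2].max(), q[f][:,2].min(), t[f][:,1].min(),t[f][:,1].max())
"
```

```text
t 30.38 p [618.3 147.8   6.7] yaw 4.4 tilt 3.21 w 72.6 F [-0.3 -0.5  0.6] j7 -0.03
  shift [-1.2 -2.6 30.6] turn 0.001
-32.17129353079428 37.05166201273218 -51.223545797664656 -33.034911205673765
-32.54014610824349 41.524620714804435 29.70309571889872 48.32516660421489
```

View pics/w38.png

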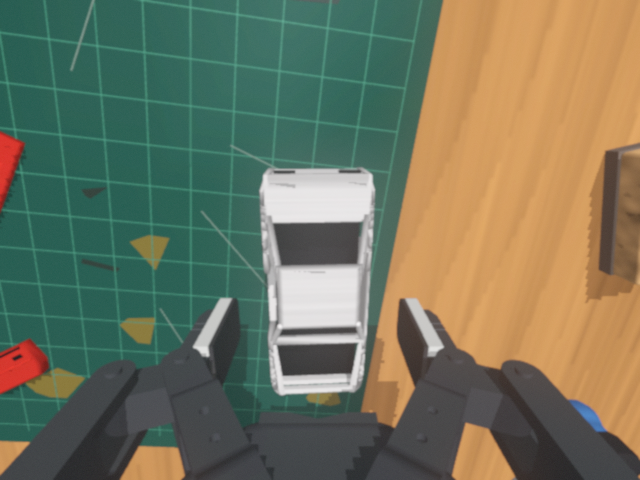

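Emit:
{"op": "apply_moves", "data": {
  "deltas": [
    [[-1,0,10],0,-0.7],
    [[0,0,9],0,-0.7],
    [[0,0,5],0,-0.65],
    [[0,0,0],0,-0.65]
  ]
}}

```text
time: 30.92
ee_pos: [0.6202, 0.1467, -0.0189]
tcp_rot: [2.109, 2.279, 0.067]
wrist_force: [-0.4, -0.4, -1.5]
gripper_width: 0.0706
```

```bash
python3 -c "
from h import *
go(617.5,146.7,-22,4.4)
P,im,d=grab('wrist','w39')
"
```

```text
t 30.93 p [620.2 146.7 -18.9] yaw 4.4 tilt 3.22 w 70.6 F [-0.4 -0.4 -1.5] j7 -0.02
  shift [ 0.2 -2.9  2.9] turn 0.0
```

View pics/w39.png

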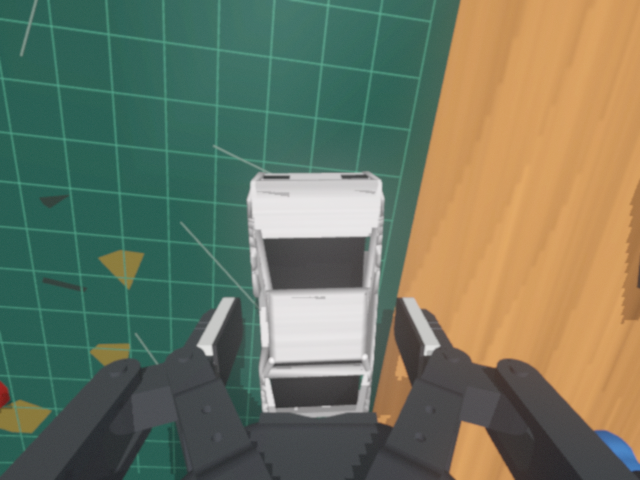

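Emit:
{"op": "apply_moves", "data": {
  "deltas": [
    [[0,-0.5,3.5],0,-0.6],
    [[0,0,0],0,-0.5],
    [[0,0,0],0,-0.3],
    [[0,0,0],0,-0.1],
    [[0,0,0],0,0],
    [[0,0,0],0,0],
    [[0,0,0],0,0]
  ],
  "grip_force": 50
}}

```text
time: 31.85
ee_pos: [0.6205, 0.1468, -0.0213]
tcp_rot: [2.109, 2.278, 0.07]
wrist_force: [-1.1, -0.1, 1.2]
gripper_width: 0.0519
```

```bash
python3 -c "
from h import *
go(617.5,146.7,-22,4.4)
P,im,d=grab('wrist','w40')
"
```

```text
t 31.85 p [620.5 146.8 -21.3] yaw 4.4 tilt 3.32 w 51.9 F [-1.1 -0.1  1.2] j7 -0.02
  shift [ 0.1 -3.1  0.5] turn 0.0
```

View pics/w40.png

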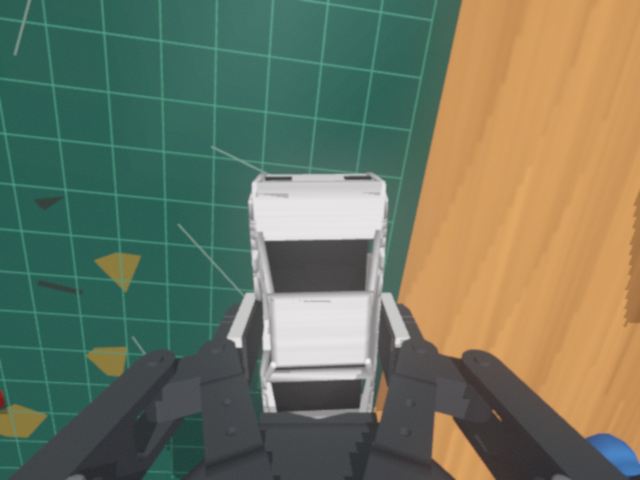

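Emit:
{"op": "apply_moves", "data": {
  "deltas": [
    [[0,0,-4],0,0],
    [[0,0,-6],0,0],
    [[0,0,0],0,0]
  ]
}}

```text
time: 32.28
ee_pos: [0.6196, 0.1467, -0.011]
tcp_rot: [2.109, 2.279, 0.069]
wrist_force: [0.4, -0.4, -1.7]
gripper_width: 0.0521
```

```bash
python3 -c "
from h import *
go(617.5,146.7,-22,4.4)
P,im,d=grab('wrist','w41'); grab('scene','s41')
w=cloud(P,d)
for r,c in ((320,320),(215,320)): print(w[r,c])
im=cv2.imread('pics/s41.png'); cv2.imwrite('pics/s41c.png',cv2.resize(im[270:390,340:500],None,fx=5,fy=5))
"
```

```text
t 32.27 p [619.6 146.7 -11. ] yaw 4.4 tilt 3.28 w 52.1 F [ 0.4 -0.4 -1.7] j7 -0.03
  shift [ 0.1 -2.7 10.8] turn 0.001
[614.58844357 159.85175764  47.53258418]
[612.37260342 197.35021106  36.28690355]
```

View pics/s41c.png

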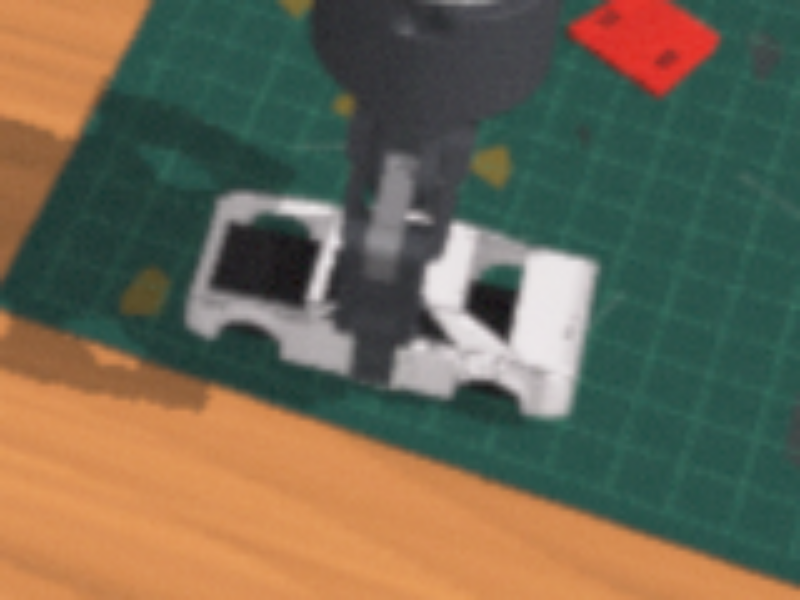

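View pics/w41.png

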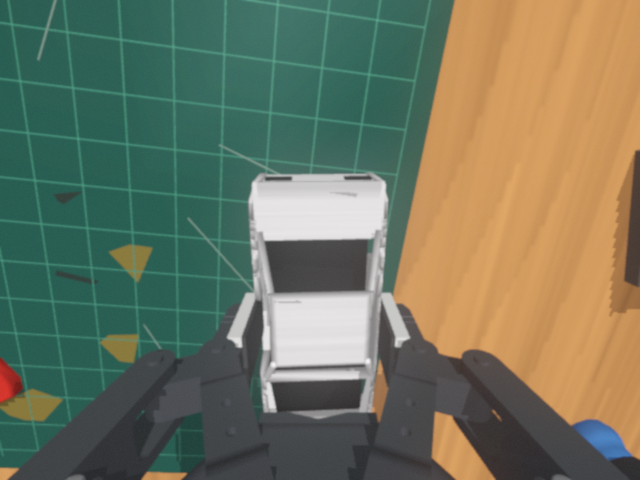

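Emit:
{"op": "apply_moves", "data": {
  "deltas": [
    [[0,0,-25],0,0],
    [[0,0,-30],0,0],
    [[0,0,-35],0.06,0],
    [[0,0,0],0.06,0],
    [[0,0,0],0,0]
  ]
}}

```text
time: 33.0
ee_pos: [0.613, 0.1457, 0.0798]
tcp_rot: [2.248, 2.148, 0.068]
wrist_force: [0.3, -0.7, -1.9]
gripper_width: 0.0524
```

```bash
python3 -c "
from h import *
go(592.8,-225.8,80,-2.5)
"
```

```text
t 33.0 p [613.  145.7  79.8] yaw -2.6 tilt 3.09 w 52.4 F [ 0.3 -0.7 -1.9] j7 -0.17
  shift [-372.1   -3.2   -3.9] turn -0.002
```

Emit:
{"op": "apply_moves", "data": {
  "deltas": [
    [[-30,0,0],0,0],
    [[-45,0,0],0,0],
    [[-50,0,0],0,0],
    [[-50,0,0],0,0],
    [[-50,-1,0],0,0],
    [[-50,-1,0],0,0],
    [[-45,-1,0],0,0],
    [[-30,0,0],0,0],
    [[-10,0,0],0,0],
    [[0,0,0],0,0]
  ]
}}

```text
time: 34.25
ee_pos: [0.5938, -0.2222, 0.0703]
tcp_rot: [2.231, 2.173, 0.06]
wrist_force: [0.4, 0.5, -1.4]
gripper_width: 0.0522
```

```bash
python3 -c "
from h import *
go(592.8,-225.8,20,-2.5)
P,im,d=grab('wrist','w42')
"
```

```text
t 34.25 p [ 593.8 -222.2   70.3] yaw -1.5 tilt 2.7 w 52.2 F [ 0.4  0.5 -1.4] j7 0.49
  shift [-4.1 -3.3 50.2] turn 0.017
```

View pics/w42.png

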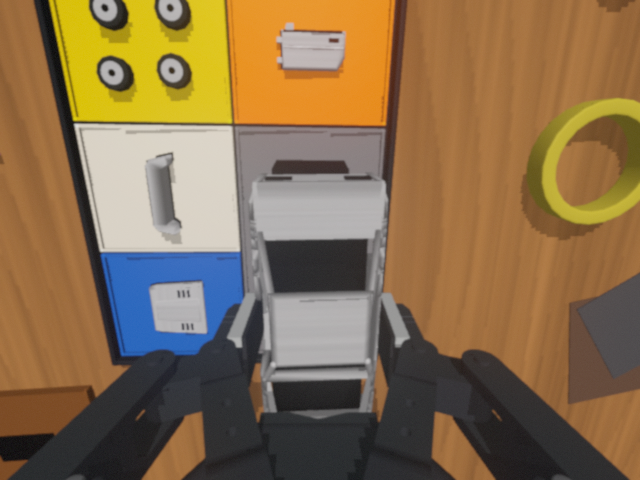

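Emit:
{"op": "apply_moves", "data": {
  "deltas": [
    [[-4,-3,15],0.017,0],
    [[0,-1,25],0,0],
    [[0,-1,20],0,0],
    [[0,0,0],0,0]
  ]
}}

```text
time: 34.8
ee_pos: [0.592, -0.2175, 0.0056]
tcp_rot: [2.245, 2.164, 0.063]
wrist_force: [-0.2, -0.5, -0.9]
gripper_width: 0.0522
```

```bash
python3 -c "
from h import *
go(592.8,-225.8,-5,-2.5)
P,im,d=grab('wrist','w43')
"
```

```text
t 34.8 p [ 592.  -217.5    5.6] yaw -2.1 tilt 2.66 w 52.2 F [-0.2 -0.5 -0.9] j7 0.52
  shift [-8.4  0.7 10.5] turn 0.007
```

View pics/w43.png

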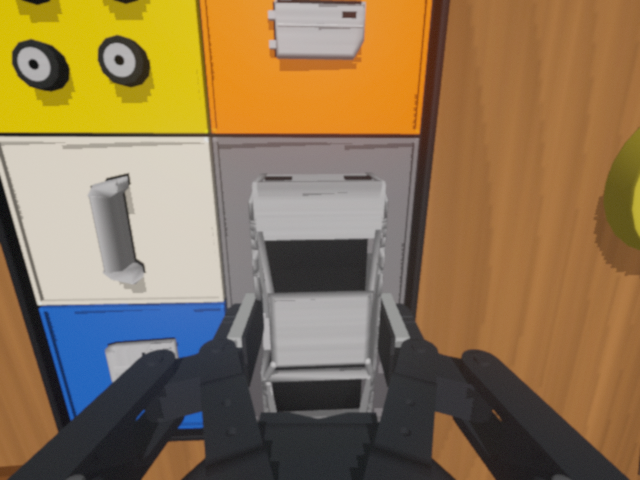

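Emit:
{"op": "apply_moves", "data": {
  "deltas": [
    [[-8,0.5,3],0.007,0],
    [[-1,0,6],0,0],
    [[0,0,0],0,0]
  ]
}}

```text
time: 35.22
ee_pos: [0.5946, -0.2273, -0.0014]
tcp_rot: [2.25, 2.154, 0.066]
wrist_force: [-0.2, -0.2, -2.0]
gripper_width: 0.0521
```

```bash
python3 -c "
from h import *
go(592.8,-225.8,-17,-2.5)
P,im,d=grab('wrist','w44')
"
```

```text
t 35.23 p [ 594.6 -227.3   -1.4] yaw -2.5 tilt 2.87 w 52.1 F [-0.2 -0.2 -2. ] j7 0.53
  shift [ 1.2 -2.6 15.5] turn -0.0
```

View pics/w44.png

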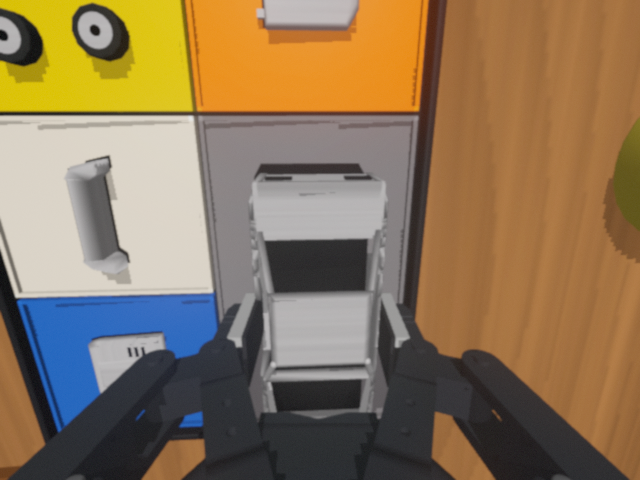

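Emit:
{"op": "apply_moves", "data": {
  "deltas": [
    [[1,-2,5],0,0],
    [[0,-0.5,5],0,0],
    [[0,0,0],0,0]
  ]
}}

```text
time: 35.65
ee_pos: [0.5928, -0.2261, -0.0115]
tcp_rot: [2.249, 2.153, 0.067]
wrist_force: [0.4, 0.5, -1.1]
gripper_width: 0.052
```

```bash
python3 -c "
from h import *
go(592.8,-225.8,-17,-2.5)
P,im,d=grab('wrist','w45')
"
```

```text
t 35.65 p [ 592.8 -226.1  -11.5] yaw -2.5 tilt 2.92 w 52.0 F [ 0.4  0.5 -1.1] j7 0.53
  shift [ 0.2 -0.3  5.5] turn -0.0
```

View pics/w45.png

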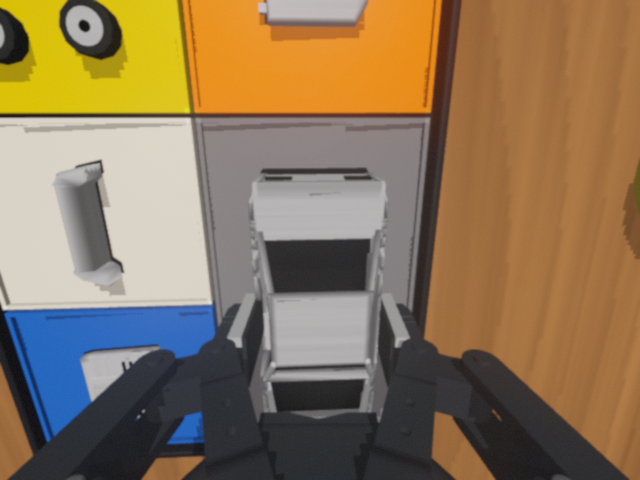

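Emit:
{"op": "apply_moves", "data": {
  "deltas": [
    [[0,0,3],0,0],
    [[0,0,1.5],0,0],
    [[0,0,0],0,0],
    [[0,0,0],0,0]
  ]
}}

```text
time: 36.2
ee_pos: [0.5935, -0.2261, -0.016]
tcp_rot: [2.249, 2.153, 0.068]
wrist_force: [0.0, 0.2, -0.7]
gripper_width: 0.0521
```

```bash
python3 -c "
from h import *
go(592.8,-225.8,-17,-2.5)
P,im,d=grab('wrist','w46'); w=cloud(P,d); print(w[320,320],w[215,320],w[370,320])
"
```

```text
t 36.2 p [ 593.5 -226.1  -16. ] yaw -2.5 tilt 2.95 w 52.1 F [ 0.   0.2 -0.7] j7 0.54
  shift [ 0.3 -0.7  1. ] turn -0.0
[ 590.4556388  -212.57445397   43.75366299] [ 592.76382931 -175.81773049   30.96308589] [ 589.78321238 -247.50591097   28.68101525]
```

Emit:
{"op": "apply_moves", "data": {
  "deltas": [
    [[0,-0.5,1.5],0,0],
    [[0,0,0],0,0],
    [[0,0,0],0,0]
  ]
}}

```text
time: 36.62
ee_pos: [0.5933, -0.2262, -0.0171]
tcp_rot: [2.248, 2.152, 0.069]
wrist_force: [0.3, 0.7, -0.0]
gripper_width: 0.0522
```

```bash
python3 -c "
from h import *
go(592.8,-225.8,-17,-2.5)
"
```

```text
t 36.62 p [ 593.3 -226.2  -17.1] yaw -2.5 tilt 3.0 w 52.2 F [ 0.3  0.7 -0. ] j7 0.54
  shift [ 0.4 -0.5 -0.1] turn -0.0
```

Emit:
{"op": "apply_moves", "data": {
  "deltas": [
    [[0,0,0.5],0,0],
    [[0,0,0],0,-0.2],
    [[0,0,0],0,-0.28],
    [[0,0,0],0,-0.35],
    [[0,0,0],0,-0.4],
    [[0,0,0],0,-0.4]
  ]
}}

```text
time: 37.38
ee_pos: [0.5938, -0.2264, -0.0173]
tcp_rot: [2.248, 2.152, 0.069]
wrist_force: [0.3, 0.2, 0.5]
gripper_width: 0.0599
```

```bash
python3 -c "
from h import *
go(592.8,-225.8,-17,-2.5)
P,im,d=grab('wrist','w47'); w=cloud(P,d); print(w[320,320],w[215,320],w[370,320])
"
```

```text
t 37.38 p [ 593.8 -226.4  -17.3] yaw -2.5 tilt 3.04 w 59.9 F [0.3 0.2 0.5] j7 0.54
  shift [ 0.5 -1.  -0.3] turn -0.0
[ 590.67499085 -213.29547699   41.62552376] [ 592.96810325 -175.97028227   29.92181967] [ 589.98138412 -247.04605503   28.18833475]
```

View pics/w47.png

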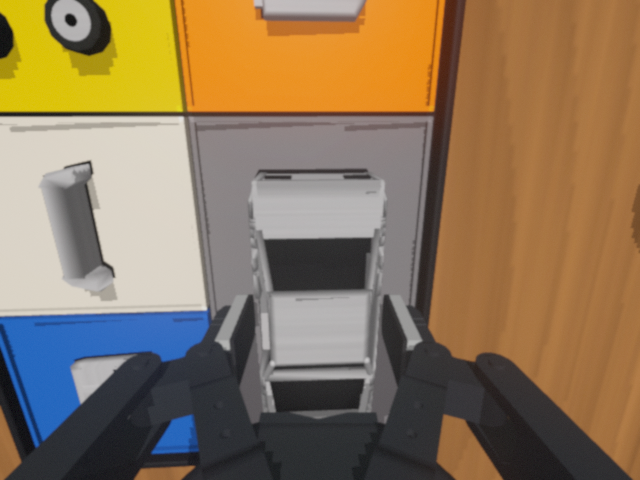

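Emit:
{"op": "apply_moves", "data": {
  "deltas": [
    [[0,0.5,-8],0,-0.4],
    [[0,0.8,-15],0,-0.4],
    [[0,1,-25],0,-0.4],
    [[0,2,-40],0,-0.4],
    [[0,0,-50],0,-0.4],
    [[-50,0,-20],0,-0.4],
    [[-50,-40,0],0,-0.4],
    [[-50,-40,0],0,-0.4],
    [[-50,-40,0],0,-0.4],
    [[0,0,0],0,-0.4]
  ]
}}

```text
time: 38.67
ee_pos: [0.4624, -0.427, 0.1487]
tcp_rot: [2.236, 2.147, 0.073]
wrist_force: [0.9, 0.7, 0.1]
gripper_width: 0.0601
```

```bash
python3 - <<'E'
from h import *
go(592.8,-225.8,-17,-2.5)
P,im,d=grab('top','t2'); grab('scene','s2'); grab('wrist','w48')
cv2.imwrite('pics/t2c.png',cv2.resize(im[170:285,290:440,::-1],None,fx=5,fy=5,interpolation=cv2.INTER_CUBIC))
s=cv2.imread('pics/s2.png'); cv2.imwrite('pics/s2c.png',cv2.resize(s[200:320,165:365],None,fx=4,fy=4,interpolation=cv2.INTER_CUBIC))
show('red',P,box(redm(im),108,270,240,290),.007)
E
```

```text
t 38.67 p [ 462.4 -427.   148.7] yaw -2.3 tilt 3.56 w 60.1 F [0.9 0.7 0.1] j7 0.87
  shift [205.4 111.6 174.2] turn 0.003
red 157.5 [237.4 272. ] ctr [443.9  82. ] size [40.7 23. ] ang 27.7
red 331.0 [180.5 268.8] ctr [447.9 199.9] size [43.  38.5] ang 61.3
```

View pics/t2c.png

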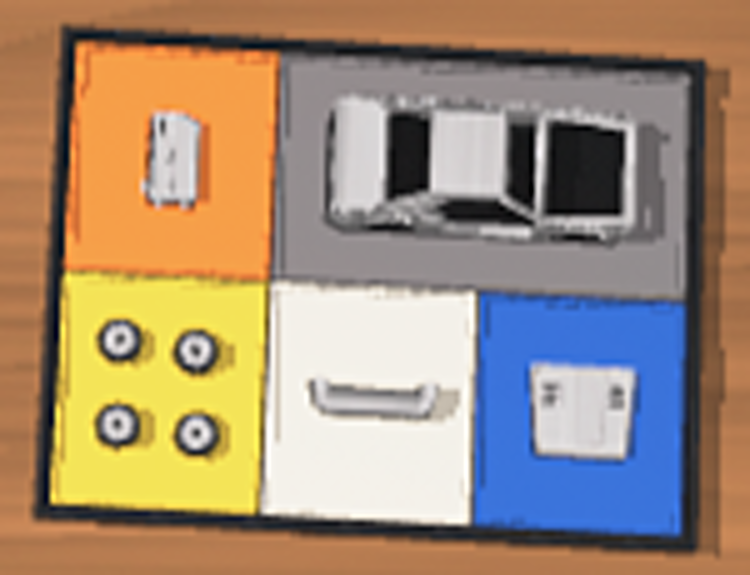

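View pics/s2c.png

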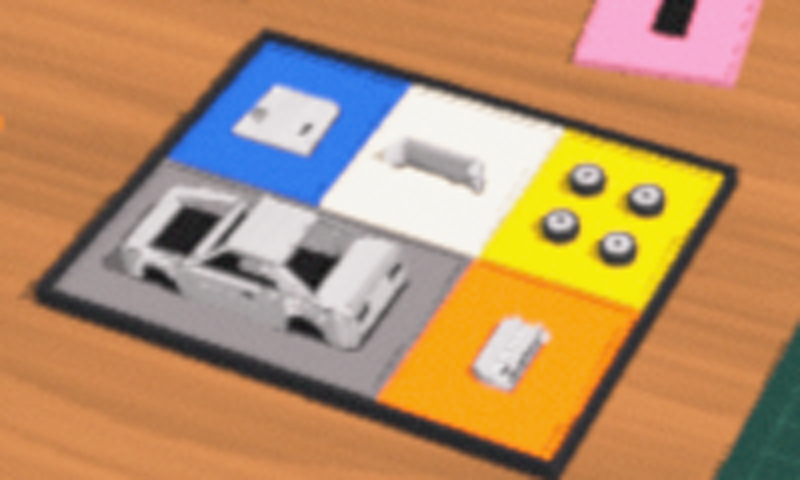

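View pics/w48.png

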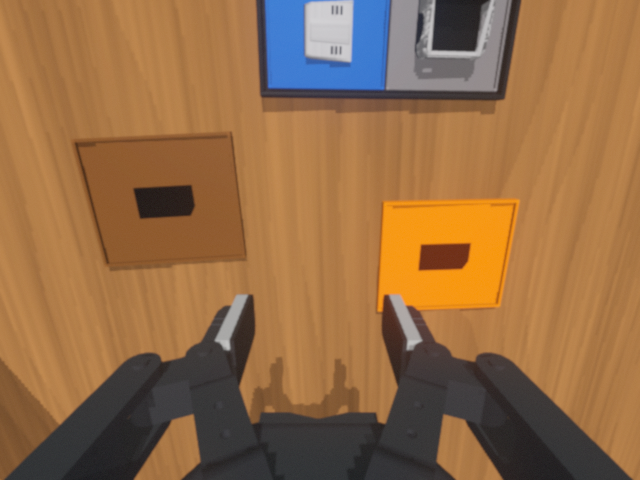

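```bash
python3 - <<'E'
from h import *
P,im,d=load('t2'); w=cloud(P,d)
for n,(x0,x1,y0,y1) in dict(door=(319,330,193,211),bonnet=(397,416,244,261),bumper=(352,378,245,254),shell=(356,418,189,218)).items():
  q=w[y0:y1,x0:x1]; q=q[q[...,2]>9.5]; print(n,np.percentile(q[:,2],[50,95]).round(1),'mid',((q.min(0)+q.max(0))/2)[:2].round(1))
print(w[215,345],w[210,310])
P,im,d=load('w42')
m=box(bare(im),270,350,20,75); show('door',P,m,.011)
P,im,d=load('w42'); w=cloud(P,d); print(w[40:66:8,288:340:12,2].round(1))
env.job_done()
E
```

```text
door [14.1 18.3] mid [437.9 -91.3]
bonnet [14.1 19.1] mid [ 383.9 -181.6]
bumper [19.4 24.3] mid [ 493.6 -182.7]
shell [27.  45.7] mid [ 443.8 -185. ]
[ 567.4329618  -142.0552147     8.44918788] [577.39950186 -67.77915244   8.46707683]
door 2292.5 [308.8  47.8] ctr [594.4 -94.9] size [24.  40.1] ang 86.9
[[12.6 12.1 12.1 13.2 12.5]
 [12.3 13.  13.1 12.4 12.7]
 [12.4 12.5 12.3 12.9 12.1]
 [12.4 12.7 12.  13.5 11.1]]
the job is handed in; nothing more can be done
```

The bonnet, bumper, door and shell are each set down on their own outlines in the tray, released and right way up. I handed the job in at about 39 s of the 102 s allowed, with the arm clear of everything. No verdict comes back.

**Final checks**
- **Placement:** the last top and scene pictures show all four parts covering their outlines. The readings that give a distance are:

| Part | Distance from its outline | Basis |
|---|---|---|
| Door | about 1 mm | wrist-camera measurement after release |
| Bonnet | 1 to 2 mm | wrist-camera measurement after release |
| Shell | 1 to 2 mm | gripper position when I let go |
| Bumper | 1 to 2 mm | gripper position when I let go |

- **Door flatness:** its top reads 12 to 13 mm above the bench everywhere, so it lies flat.
- **Red parts:** the red bonnet and red door measure exactly where they started.

**What disagreed or failed**
- **Fingertips:** the cameras showed the tips about 22 to 32 mm behind the TCP, depending on the opening, not 8 mm ahead as the interface text says. I set the gripping heights from the camera depth and watched the wrist force.
- **Tool tilt:** the tool drifted to about 3° of tilt during the job. I allowed for it when centring the shell.
- **Top camera:** its positions differed from the wrist camera by 2 to 3 mm, so I went mostly by the wrist camera.
- **Last depth check:** the top camera's part-centre figures were spoiled by stray depth pixels for all parts but the bumper, so I left them out.

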